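# Pack the wheel-lock kit: key end-for-end into the case, nuts in, lid latched

### The job

Put the wheel-lock kit away in the open blue hard case. Draw the key out from under the riser by the yellow end that sticks out, lay it down on the shelf clear of the riser and let go, so that you can take it again by its steel bar and send the yellow end first: slide it home under the hood in the case's front bay, the whole key lying down in that bay. Put every lock nut from the white dish into the long rear bay, and only then shut the lid and press it down against its gasket until the catch holds it; leave the dish and the other things on the shelf where they are.

Things in the scene. Friction and masses are not known exactly. Their poses are not given: they have to be found in the camera images.
- case: Blue plastic hard case, fixed, 304 mm long (its y), 200 mm deep (x), 58 mm high without the lid; walls and floor 6 mm. Origin: centre of the underside. x points to the rear (hinge side); -x is the front, where the catch housing sticks out 31 mm at the middle. A partition 42 mm high at x -14..-10 mm runs its whole length: tool bay in front of it, nut bay behind.
- hood_mouth (a point): Centre of the opening of the fixed hood at the -y end of the tool bay; case axes. The hood is a pocket 60 mm deep (case y -146..-86 mm), open only towards +y; opening 50 mm wide (x -79..-29) and 40 mm high, from the bay floor up; this point is 20 mm above the floor. Hood top outside: 50 mm above the shelf. The key goes in along case -y.
- tool_bay (a point): Point on the floor (6 mm above the shelf) of the tool bay, on the middle line of bay and hood, half-way along the case; case axes. The bay spans case x -94..-14 and y -146..146 mm.
- nut_bay (a point): Point on the floor (6 mm above the shelf) of the nut bay, middle of its length and width; case axes. The bay spans case x -10..94 and y -146..90 mm; beyond y = 90 mm a moulded block holds a spare socket (top 50 mm above the shelf).
- lid (a joint): Angle of the case lid, rad: 0 shut, about 1.7 standing open (stop at 1.75). Damped hinge: pushed over to about 1.2 the lid sinks slowly by itself and rests on gasket and catch at about 0.04, not caught. Then it takes 8 to 15 N downwards near the middle of the front edge, down to 1 or 2 mm below shut, until the catch snaps; let go, it stays below 0.008.
- lid_hinge (a point): Point on the lid's hinge line, middle of the length; turns with the lid (when shut: case axes). The lid panel reaches 203 mm from the hinge line (226 mm at the 56 mm wide catch lip in the middle), is 306 mm long and 8 mm thick (3 to 11 mm above the hinge line when shut; hinge line 58 mm above the shelf).
- lid_front (a point): Point on the lid's outer face, middle of the length, 185 mm from the hinge line: where to press. Its axes turn with the lid: z is the outward normal of the outer face, -x points to the free edge.
- riser: Low oak riser, fixed: a board 170 mm deep (its x) x 270 mm long, top at 55 mm, underside at 43 mm, on upright cheeks and closed at the back. Origin: centre of its right-hand bay, on the shelf; -x is the open front (front edge at x = -85 mm). That bay is 110 mm wide (y -55..55) between the cheeks.
- key_bar (a point): Middle of the bare steel bar of the key, on the axis. The key: a bar with a yellow plastic jack-handle grip at one end and a steel star bit at the other, 200 mm long, 0.2 to 0.4 kg; centre of mass within 20 mm of this point. x points to the star bit. The bare bar is 14 mm in diameter, 70 mm long. Lying, the axis is 13 mm above the support.
- key_butt (a point): Middle of the key's yellow end face, on the axis, 125 mm from key_bar; key axes. The yellow grip is 90 mm long, 28 mm wide (key y), 26 mm high (key z). At the start the key lies under the riser's right-hand bay with 50 to 65 mm of the yellow grip sticking out in front.
- key_tip (a point): Tip of the key's star bit, on the axis, 75 mm from key_bar; key axes. The bit is 14 mm in diameter and 15 mm long, behind it a holder 25 mm in diameter and 25 mm long.
- dish: White ceramic dish, round, 204 mm across, 22 mm high, inner floor 6 mm up (flat to about 80 mm from the centre). Origin: centre of its underside. Stays where it is.
- tin: Bystander: metal tin, 64 mm across, 95 mm high, standing on the riser; origin under its centre.
- jar: Bystander: amber glass jar, 60 mm across, 72 mm high; origin under its centre.
- gauge: Bystander: round tyre pressure gauge, 50 mm across, 18 mm thick, lying flat, with a 45 mm brass stem along its x; origin under its centre.
- nut1_c (a point): Black flanged wheel lock nut: flange 30 mm across and 7 mm high, above it a round body 23 mm across up to 32 mm, about 70 g. The point is at its centre, 16 mm above the flange's underside; z points along its axis away from the flange. Starts standing in the dish; may be absent.
- nut2_c (a point): Black flanged wheel lock nut: flange 30 mm across and 7 mm high, above it a round body 23 mm across up to 32 mm, about 70 g. The point is at its centre, 16 mm above the flange's underside; z points along its axis away from the flange. Starts standing in the dish; may be absent.
- nut3_c (a point): Black flanged wheel lock nut: flange 30 mm across and 7 mm high, above it a round body 23 mm across up to 32 mm, about 70 g. The point is at its centre, 16 mm above the flange's underside; z points along its axis away from the flange. Starts standing in the dish; may be absent.
- nut4_c (a point): Black flanged wheel lock nut: flange 30 mm across and 7 mm high, above it a round body 23 mm across up to 32 mm, about 70 g. The point is at its centre, 16 mm above the flange's underside; z points along its axis away from the flange. Starts standing in the dish; may be absent.

How it is judged:
By the outcome, as a careful person would: the job done as asked, in the order asked, and still so for the second after the job is handed in, with the robot touching nothing.
Of nut1, nut2, nut3, nut4 only 2 to 4 are there at a start; the rules pass over those that are not, and their reading is None.
At some moment in a run one of nut1, nut2, nut3, nut4 may be knocked a few centimetres aside while the robot is not near it.
It also fails if it takes over 210 s, if anything falls off the work surface, if the arm or the gripper's body presses on something with over 40 N, if the wrist force passes 120 N, or if a joint passes its speed limit or range.

### The arm

A 7-joint arm with a two-finger parallel gripper is mounted at the origin on the work surface. World frame = base frame: x ahead of the robot, y to its left, z up, the work surface at z = 0. Lengths are in m, angles in rad, forces in N, time in s.
With the tool pointing down it reaches from about 0.35 to 0.9 m from the base axis. Payload 7.2 kg.
Tool frame: the origin (TCP) lies on the centre line of the jaws, within the pads' length; the fingertips stand 11 mm ahead of it and the grasp point (between the pads) lies 8 mm behind it; x points along the fingers, y is the direction in which the jaws open and shut, and the axes are right-handed (so a half turn about x gives the same grasp; the last joint's range is limited). The gripper opens to 88 mm and grips with 3 to 60 N. Pads are 20 mm wide; open, the fingers measure 115 mm over their backs; the gripper's body (75 mm by 178 mm) begins 61 mm behind the grasp point.
Start: joints at [-1.335, 0.411, -0.013, 1.596, 0.006, 1.134, -0.082], TCP at [0.187, 0.596, 0.234] pointing down, gripper open.
Joint ranges: [-2.95, 2.95], [-0.29, 1.99], [-1.47, 1.44], [0.14, 2.54], [-1.03, 4.17], [0.13, 1.85], [-2.86, 2.86]. Speed limits (rad/s): [2.39, 2.39, 3.01, 3.01, 3.14, 3.14, 3.14].

### API

Orientations are given as a rotation vector (axis times angle).
In Python, from bench import robot, read_camera gives the robot as it stands.
- The arm moves only by the shell command python3 -m handwheel 'ROWS'. ROWS is a JSON object of lists of equal length, an entry for each row: "xyz": the shift along the tool's x, y, z scaled (see below), a list of three; "dr": the turn, a rotation vector about the tool's x, y, z scaled (see below), a list of three; "hand": the closure, from -1 (fully open) to 1 (shut), so that 0 is half open. In form: {"xyz": [[dx, dy, dz], ...], "dr": [[ax, ay, az], ...], "hand": [hand, ...]}. A call has 1 to 8 rows; each row shifts and turns the commanded pose from where the row before left it, along the tool's axes as they then stand; what a row does not reach is not made up. The controller multiplies each number of a shift by 30 mm and each number of a turn by 6 degrees. A row lasts 1/10 s, in which the tool goes at most 50 mm and 8.59 degrees, less where a joint would pass 70% of its speed; a pose out of reach is approached as far as the arm can. A call with a number of a shift or a turn outside -1 to 1 is refused whole. A call with a gripper value outside its range is refused whole. The fingers move at their own pace and stop on an object; the grip force is fixed at half the most. Time passes only in rows, so rows that do not move let the fingers close. It gives the time, the measured TCP pose, the force and the opening at its end, in the units of the state.
- robot.sense(): the state, without advancing time (a new reading comes with each control period).
- read_camera(name): name is "side" or "top" or "wrist"; returns a dict with "image" (420x560x3 uint8, blue, green, red), "vertical_fov" (degrees; the focal length in pixels is half the picture's height over the tangent of half this angle, whatever the lens; pixels are square), "cx", "cy" (the principal point, pixels), "rvec" (rotation vector, rad) and "tvec" (3), from world to camera coordinates, as OpenCV has them. Camera axes: x right, y down, z forward; pixel columns grow to the right and rows downward; lengths in m; the calibration is good to about 2 mm. A picture is of the moment at which its call begins. There is no depth.
- robot.job_done(): hands the job in, once; it reports no verdict.
The state is a dict: "clock": time; "joint_positions": joint angles; "qvel": joint speeds; "tau": joint torques, N m; "position": TCP position; "tcp_rot": TCP orientation; "ft_force": force on the tool from outside, world axes, zero at the start; "moment": the same for the moment, N m; "width": finger opening in m.
Only numpy, scipy, OpenCV 4.12 (cv2) and the standard library are available. Lean on these libraries where they do the work, as an engineer would, in place of code of your own. Each camera call takes 0.05 s, during which the arm holds its last target.

## Working session

There is one attempt and no reset: what is moved stays moved. The work goes in short steps, Python scripts to look and compute and a shell command to move; the robot and the scene stay as the last step left them, time stands still between calls to the robot, and variables do not carry over. Pictures are saved under pics/ and viewed, and the job is handed in when it is done.

```bash
ls; mkdir -p pics; python3 - <<'E'
from bench import robot, read_camera
import cv2
print(robot.sense())
for n in ("side","top","wrist"):
    c=read_camera(n); cv2.imwrite(f"pics/{n}0.png",c["image"]); print(n,{k:v for k,v in c.items() if k!="image"})
E
```

```text
pics
{'clock': 0.0, 'joint_positions': array([-1.33520103,  0.41187986, -0.01272861,  1.59702672,  0.00556275,
        1.13427928, -0.08221961]), 'qvel': array([ 0.0015149 ,  0.00033588, -0.00082576, -0.00031133,  0.00067863,
       -0.00084279, -0.00022089]), 'tau': array([ 1.96954916e-04, -5.87955952e+01,  6.42049368e-01, -2.91087466e+01,
       -5.37145848e-02,  1.78177049e-02,  1.46974162e-04]), 'position': array([0.1868402 , 0.59592014, 0.23282853]), 'tcp_rot': array([ 0.23721549,  1.55778013, -0.23965731]), 'ft_force': array([-0.57529245, -0.55006016, -0.8551847 ]), 'moment': array([-0.00015566, -0.00076142, -0.03271113]), 'width': 0.0878130723745823}
side {'vertical_fov': 48.51670279389969, 'cx': 280.51871330827356, 'cy': 211.77089784775535, 'rvec': array([ 0.12404059, -2.79857132,  1.37938795]), 'tvec': array([0.59678201, 0.01696544, 1.29697415])}
top {'vertical_fov': 52.89138429424338, 'cx': 269.5724331025149, 'cy': 210.01714995478235, 'rvec': array([ 2.03192757, -2.17719117,  0.23555303]), 'tvec': array([0.16252689, 0.58745993, 0.89771349])}
wrist {'vertical_fov': 62.068840812591866, 'cx': 280.5071651392445, 'cy': 217.73160291231142, 'rvec': array([-2.32448654, -1.70937765, -0.25746342]), 'tvec': array([-0.62455516, -0.03810617,  0.39242126])}
```

View pics/side0.png

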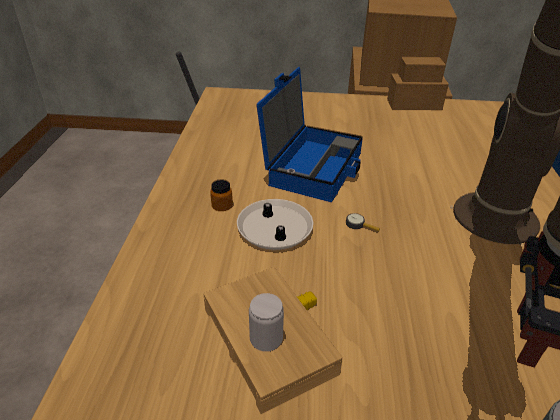

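View pics/top0.png

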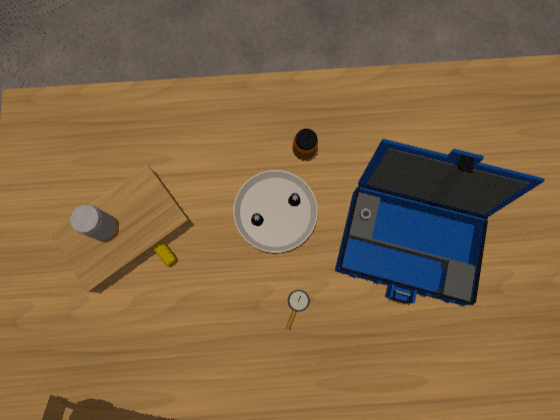

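View pics/wrist0.png

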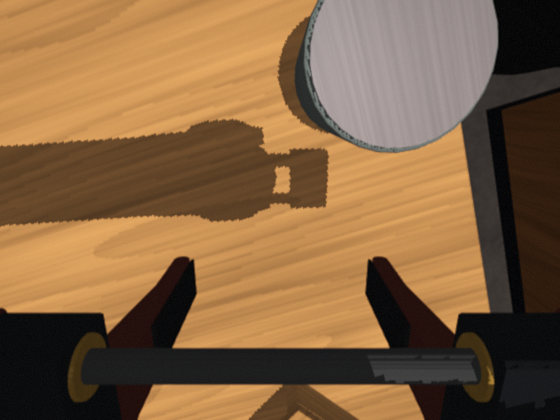

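```bash
cat > h.py <<'E'
import numpy as np, cv2
from bench import robot, read_camera
from scipy.spatial.transform import Rotation as R
def cam(n):
    c=read_camera(n); h=c["image"].shape[0]
    f=h/2/np.tan(np.radians(c["vertical_fov"])/2)
    c["K"]=np.array([[f,0,c["cx"]],[0,f,c["cy"]],[0,0,1]]); c["Rm"]=cv2.Rodrigues(c["rvec"])[0]
    return c
def ray(c,u,v):
    d=c["Rm"].T@np.linalg.solve(c["K"],[u,v,1]); o=-c["Rm"].T@c["tvec"]; return o,d/np.linalg.norm(d)
def onz(c,u,v,z):
    o,d=ray(c,u,v); return o+d*(z-o[2])/d[2]
def proj(c,P):
    return cv2.projectPoints(np.array(P,float).reshape(-1,3),c["rvec"],c["tvec"],c["K"],None)[0].reshape(-1,2)
def tri(c1,p1,c2,p2):
    o1,d1=ray(c1,*p1);o2,d2=ray(c2,*p2)
    A=np.stack([d1,-d2],1); s=np.linalg.lstsq(A,o2-o1,rcond=None)[0]
    a,b=o1+d1*s[0],o2+d2*s[1]; return (a+b)/2,np.linalg.norm(a-b)
def crop(c,x0,y0,x1,y1,s,name):
    cv2.imwrite("pics/"+name,cv2.resize(c["image"][y0:y1,x0:x1],None,fx=s,fy=s,interpolation=cv2.INTER_CUBIC))
def st():
    s=robot.sense(); r=R.from_rotvec(s["tcp_rot"])
    print("t %.2f pos %s w %.4f F %s M %s"%(s["clock"],s["position"].round(4),s["width"],s["ft_force"].round(1),s["moment"].round(2)))
    M=r.as_matrix(); print("tool x",M[:,0].round(3),"y",M[:,1].round(3),"z",M[:,2].round(3)," q",s["joint_positions"].round(2))
    return s,M
E
python3 - <<'E'
from h import *
t=cam("top"); s=cam("side")
crop(t,330,130,550,310,3.3,"tcase.png"); crop(t,40,160,220,300,4.2,"triser.png"); crop(t,230,165,325,340,3.3,"tdish.png")
crop(s,200,60,400,310,2.4,"sall.png")
for n,c in (("t",t),("s",s)): print(n,(-c["Rm"].T@c["tvec"]).round(3))
hsv=cv2.cvtColor(t["image"],cv2.COLOR_BGR2HSV)
E
```

```text
t [0.387 0.131 1.005]
s [0.528 1.063 0.793]
```

View pics/tcase.png

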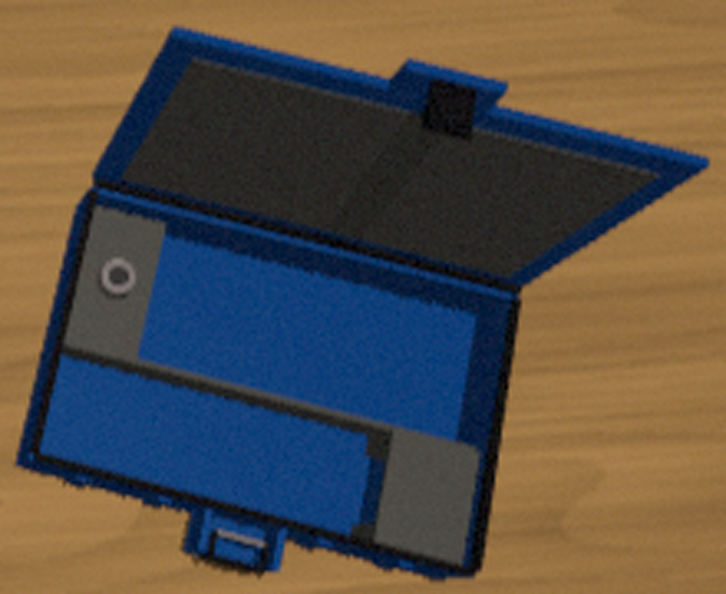

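View pics/triser.png

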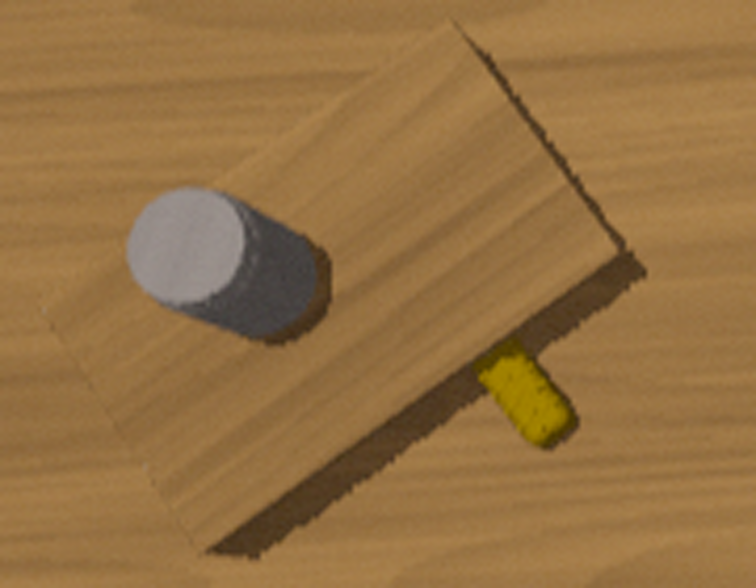

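View pics/tdish.png

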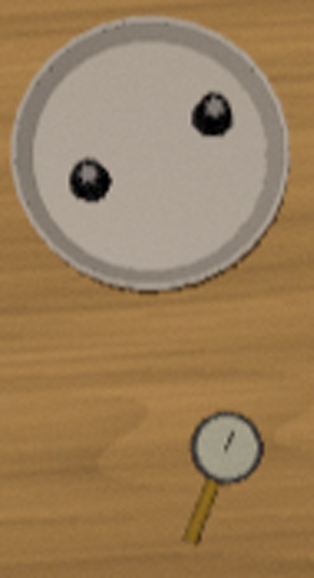

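View pics/sall.png

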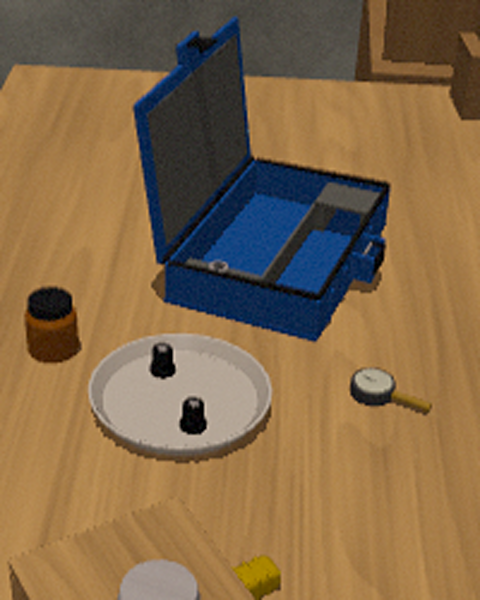

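```bash
python3 - <<'E'
from h import *
from scipy.optimize import least_squares
t=cam("top"); s=cam("side")
T=lambda a,b:(a/3.3+330,b/3.3+130); S=lambda a,b:(a/2.4+200,b/2.4+60)
obs=[(t,T(20,465),(-.1,.152,.058)),(t,T(478,574),(-.1,-.152,.058)),
 (s,S(168,303),(.1,.152,0)),(s,S(318,340),(-.1,.152,0)),(s,S(323,298),(-.1,.152,.058)),(s,S(388,184),(-.1,-.152,.058))]
for c,p,q in obs: print(onz(c,*p,q[2]).round(4))
def W(p,q):
    c,s_=np.cos(p[2]),np.sin(p[2]); return np.array([p[0]+c*q[0]-s_*q[1],p[1]+s_*q[0]+c*q[1],q[2]])
def f(p): return np.concatenate([proj(c,W(p,q))[0]-u for c,u,q in obs])
r=least_squares(f,[.55,-.25,-.2]); print(r.x,r.fun.reshape(-1,2).round(1))
np.save("case.npy",r.x)
for n,c,o,k in (("t",t,(330,130,550,310),3.3),("s",s,(200,60,400,310),2.4)):
    im=cv2.resize(c["image"],None,fx=k,fy=k,interpolation=cv2.INTER_CUBIC)
    def pl(L,col):
        pp=(proj(c,[W(r.x,q) for q in L])*k).astype(int); cv2.polylines(im,[pp],False,col,1,cv2.LINE_AA)
    for z in (0,.058): pl([(-.1,-.152,z),(-.1,.152,z),(.1,.152,z),(.1,-.152,z),(-.1,-.152,z)],(0,255,255))
    pl([(-.012,-.146,.042),(-.012,.09,.042)],(0,0,255)); pl([(-.094,-.086,.05),(-.014,-.086,.05),(-.014,-.146,.05)],(0,255,0))
    pl([(-.094,-.086,.006),(-.094,.146,.006),(-.014,.146,.006)],(255,0,255))
    cv2.imwrite(f"pics/ov_{n}.png",im[int(o[1]*k):int(o[3]*k),int(o[0]*k):int(o[2]*k)])
# nuts, dish, gauge, jar
D=lambda a,b:(a/3.3+230,b/3.3+165)
print("dish",onz(t,*D(150,154),.022)); 
for a,b,a2,b2 in ((88,170,194,402),(212,104,163,347)):
    print("nut top",onz(t,*D(a,b),.038),onz(s,*S(a2,b2),.038))
print("gauge",onz(t,*D(227,446),.018),onz(t,*D(192,542),.009),"jar",onz(t,306,137,.072))
# riser top corners
Q=lambda a,b:(a/4.2+40,b/4.2+160)
for a,b in ((452,18),(622,250),(208,552),(42,310)): print("riser",onz(t,*Q(a,b),.055))
hsv=cv2.cvtColor(t["image"],cv2.COLOR_BGR2HSV); 
for n,c in (("t",t),("s",s)):
    hsv=cv2.cvtColor(c["image"],cv2.COLOR_BGR2HSV); m=cv2.inRange(hsv,(22,190,70),(32,255,255)); 
    nn,l,stt,ce=cv2.connectedComponentsWithStats(m); print([(x.tolist(),y.round(1)) for x,y in zip(stt[1:],ce[1:]) if x[4]>20])
E
```

```text
[ 0.4501 -0.0166  0.058 ]
[ 0.358  -0.3115  0.058 ]
[ 0.6376 -0.0884  0.    ]
[ 0.4507 -0.0294  0.    ]
[ 0.4498 -0.0337  0.058 ]
[ 0.3573 -0.3233  0.058 ]
[ 0.49905547 -0.19747673 -0.30923905] [[ 2.5 -0.2]
 [ 0.2  0.2]
 [-1.2  0.9]
 [ 0.3  1.5]
 [-0.   2.3]
 [ 0.1  1.7]]
dish [0.60200834 0.10748752 0.022     ]
nut top [0.58997322 0.15256204 0.038     ] [0.58680181 0.14845707 0.038     ]
nut top [0.632003   0.06094304 0.038     ] [0.62937805 0.05468719 0.038     ]
gauge [0.39255893 0.06896493 0.018     ] [0.3297824  0.09785087 0.009     ] jar [0.76570389 0.02404837 0.072     ]
riser [0.73041847 0.40204364 0.055     ]
riser [0.59029997 0.30981849 0.055     ]
riser [0.44289696 0.53223049 0.055     ]
riser [0.57892641 0.62573231 0.055     ]
[([152, 240, 25, 26, 324], array([164.5, 253.2]))]
[([297, 292, 20, 18, 222], array([307.5, 299.6]))]
```

View pics/ov_t.png

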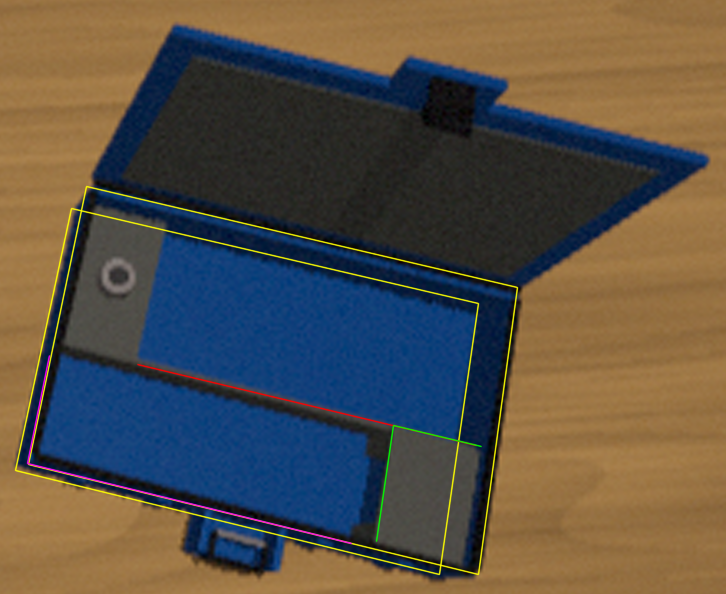

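View pics/ov_s.png

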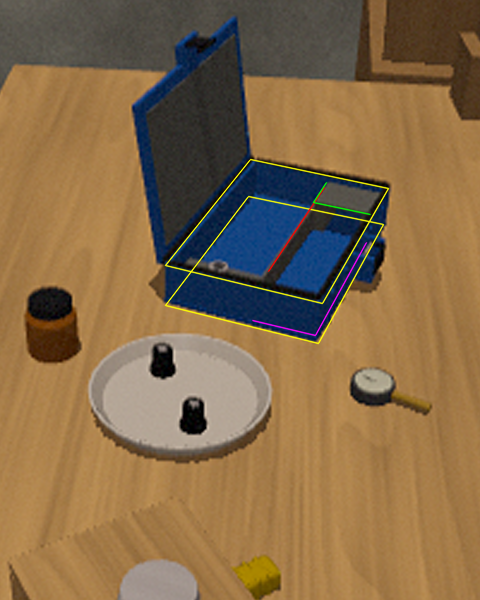

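```bash
python3 - <<'E'
from h import *
t=cam("top"); s=cam("side")
Q=lambda a,b:(a/4.2+40,b/4.2+160)
A=onz(t,*Q(500,355),.024);B=onz(t,*Q(562,434),.024)
print("key axis pts top",A,B,"yaw",np.arctan2(*(A-B)[[1,0]]))
print("riser yaw",np.arctan2(.402-.310,.7304-.5903),np.arctan2(.626-.532,.579-.443))
print("side butt top corner", onz(s,313,298,.02), "tin top",onz(t,*Q(187,247),.15))
crop(s,280,280,340,320,10,"skey.png"); crop(t,140,230,190,275,12,"tkey.png")
st()
E
```

```text
key axis pts top [0.54191956 0.38516593 0.024     ] [0.49557677 0.35145188 0.024     ] yaw 0.6289402933778659
riser yaw 0.5810525251514786 0.6047795528131809
side butt top corner [0.4985689  0.36221793 0.02      ] tin top [0.58636945 0.50616443 0.15      ]
t 0.45 pos [0.187  0.5963 0.2336] w 0.0875 F [ 0.2 -0.4  0. ] M [-0.04  0.04  0.  ]
tool x [-0. -0. -1.] y [ 0.299  0.954 -0.   ] z [ 0.954 -0.299  0.   ]  q [-1.34  0.41 -0.01  1.6   0.01  1.13 -0.08]
```

View pics/skey.png

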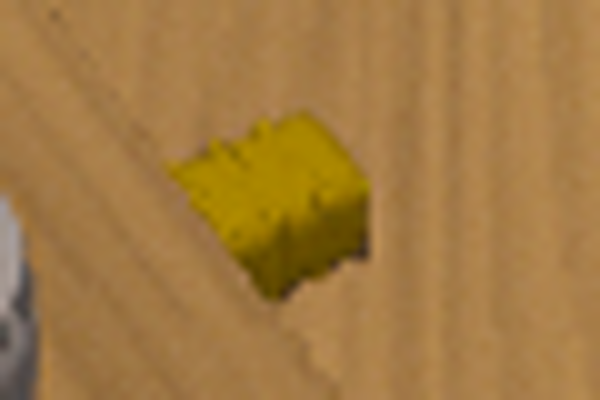

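View pics/tkey.png

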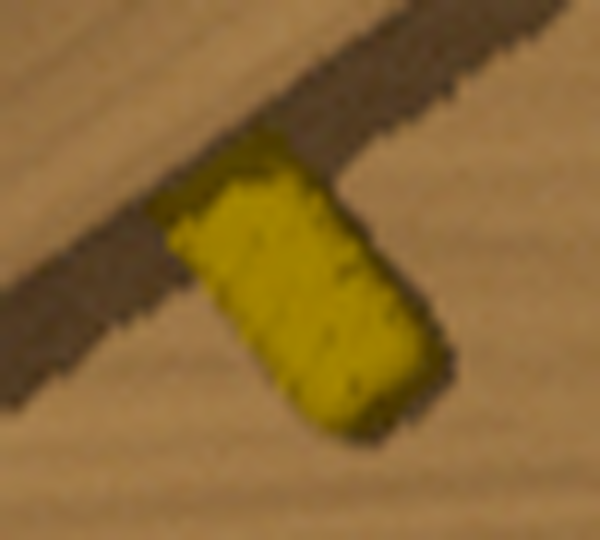

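```bash
cat >> h.py <<'E'
def go(target,yaw=None,M=None,p=None):
    """print world/tool shift in units to target TCP, and yaw turn of tool z (units about tool x)"""
    s,M0=st(); p=s["position"]; d=np.array(target)-p
    print("shift tool mm",(M0.T@d*1000).round(1)," units total",(M0.T@d/.03).round(2))
    if yaw is not None:
        cur=np.arctan2(M0[1,2],M0[0,2]); dy=(yaw-cur+np.pi)%(2*np.pi)-np.pi
        print("yaw now %.3f turn about tool x units %.2f"%(cur,-np.degrees(dy)/6))
        c,s_=np.cos(yaw),np.sin(yaw); Z=np.array([c,s_,0]);X=np.array([0,0,-1.]);Y=np.cross(Z,X); N=np.stack([X,Y,Z],1)
        print("after turn: shift units",(N.T@d/.03).round(2)); 
        e=R.from_matrix(M0.T@N).as_rotvec(degrees=True)/6; print("full turn units",e.round(2))
E
python3 -m handwheel '{"xyz":[[0,0,0],[0,0,0],[0,0,0],[0,0,0],[0,0,0],[0,0,0],[0,0,0],[0,0,0]],"dr":[[-1,0,0],[-1,0,0],[-1,0,0],[-1,0,0],[-1,0,0],[-1,0,0],[-1,0,0],[-1,0,0]],"hand":[-1,-1,-1,-1,-1,-1,-1,-1]}'
python3 -c "
from h import *
go((.47,.335,.17),.64)"
```

```text
clock: 1.25
position: [0.187, 0.5964, 0.2337]
tcp_rot: [-0.422, 1.529, 0.422]
ft_force: [0.2, 0.2, 0.7]
width: 0.0879
t 1.25 pos [0.187  0.5964 0.2337] w 0.0879 F [0.2 0.2 0.7] M [ 0.05 -0.01  0.03]
tool x [ 0.  0. -1.] y [-0.513  0.859  0.   ] z [0.859 0.513 0.   ]  q [-1.21  0.42 -0.18  1.59  0.08  1.14  0.7 ]
shift tool mm [  63.7 -369.5  109. ]  units total [  2.12 -12.32   3.63]
yaw now 0.538 turn about tool x units -0.97
after turn: shift units [  2.12 -12.62   2.36]
full turn units [-0.97  0.   -0.  ]
```

```bash
python3 -m handwheel '{"xyz":[[0,0,0],[0,-0.9,0.17],[0,-0.9,0.17],[0,-0.9,0.17],[0,-0.9,0.17],[0,-0.9,0.17],[0,-0.9,0.17],[0,-0.9,0.17]],"dr":[[-1,0,0],[0,0,0],[0,0,0],[0,0,0],[0,0,0],[0,0,0],[0,0,0],[0,0,0]],"hand":[-1,-1,-1,-1,-1,-1,-1,-1]}'
python3 -m handwheel '{"xyz":[[0.3,-0.9,0.17],[0.3,-0.9,0.17],[0.3,-0.9,0.17],[0.3,-0.9,0.17],[0.3,-0.9,0.17],[0.3,-0.9,0.17],[0.3,-0.9,0.17],[0,0,0]],"dr":[[0,0,0],[0,0,0],[0,0,0],[0,0,0],[0,0,0],[0,0,0],[0,0,0],[0,0,0]],"hand":[-1,-1,-1,-1,-1,-1,-1,-1]}'
python3 -c "
from h import *
w=cam('wrist'); cv2.imwrite('pics/w1.png',w['image'])
st()
print(-w['Rm'].T@w['tvec'])"
```

```text
clock: 2.05
position: [0.3291, 0.4651, 0.2338]
tcp_rot: [-0.5, 1.512, 0.5]
ft_force: [0.4, 0.5, -0.3]
width: 0.0878
clock: 2.85
position: [0.4724, 0.3313, 0.1695]
tcp_rot: [-0.498, 1.514, 0.493]
ft_force: [-0.2, -0.5, 0.1]
width: 0.0877
t 2.90 pos [0.4708 0.3335 0.17  ] w 0.0879 F [-0.9  1.1  0.2] M [0.06 0.11 0.05]
tool x [-0.    -0.001 -1.   ] y [-0.593  0.805 -0.001] z [ 0.805  0.593 -0.001]  q [-0.65  0.39 -0.07  1.78  0.03  0.97  1.47]
[0.40741228 0.28346579 0.32108182]
```

View pics/w1.png

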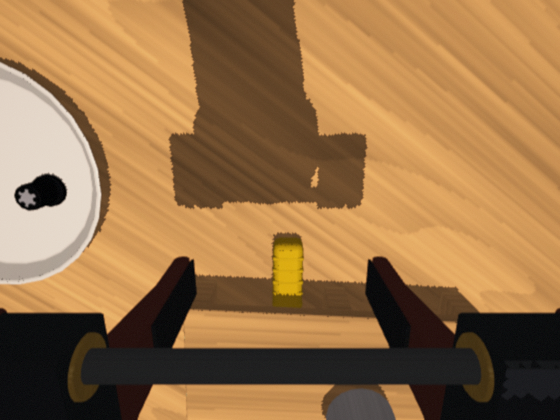

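```bash
python3 - <<'E'
from h import *
w=cam('wrist'); hsv=cv2.cvtColor(w['image'],cv2.COLOR_BGR2HSV); m=cv2.inRange(hsv,(20,180,130),(34,255,255)); m[310:]=0
n,l,s,c=cv2.connectedComponentsWithStats(m); i=1+np.argmax(s[1:,4]); print(s[i])
pts=[]
for r in range(s[i][1],s[i][1]+s[i][3],4):
    x=np.where(l[r]==i)[0]; pts.append([(x[0]+x[-1])/2,r]); 
P=np.array([onz(w,*p,.026) for p in pts]); print(P.round(4)[[0,1,2,-2,-1]]); v=P[-2]-P[2]; yaw=np.arctan2(v[1],v[0]); print("yaw",yaw)
P0=np.array(onz(w,288,246,.026)); print("butt",P0)
G=P0+.024*np.array([np.cos(yaw),np.sin(yaw),0]); G[2]=.014; go(G,yaw)
E
```

```text
[ 269  244   32   52 1448]
[[0.4976 0.3574 0.026 ]
 [0.501  0.3594 0.026 ]
 [0.5042 0.3617 0.026 ]
 [0.5337 0.3837 0.026 ]
 [0.5374 0.3858 0.026 ]]
yaw 0.6390957082426731
butt [0.49756365 0.36077526 0.026     ]
t 2.95 pos [0.4698 0.3351 0.1705] w 0.0878 F [0.2 1.5 1.2] M [ 0.11  0.05 -0.07]
tool x [-0.001 -0.    -1.   ] y [-0.595  0.804  0.   ] z [ 0.804  0.595 -0.   ]  q [-0.65  0.39 -0.07  1.78  0.03  0.97  1.47]
shift tool mm [156.5   4.1  61.7]  units total [5.22 0.14 2.06]
yaw now 0.637 turn about tool x units -0.02
after turn: shift units [5.22 0.13 2.05]
full turn units [-0.02 -0.   -0.  ]
```

```bash
python3 -m handwheel '{"xyz":[[0.3,0.05,0.7],[0.3,0,0.7],[0.8,0,0.65],[0.9,0,0],[0.9,0,0],[0.9,0,0],[0.7,0,0],[0.4,0,0]],"dr":[[0,0,0],[0,0,0],[0,0,0],[0,0,0],[0,0,0],[0,0,0],[0,0,0],[0,0,0]],"hand":[-1,-1,-1,-1,-1,-1,-1,-1]}'
python3 -c "
from h import *
w=cam('wrist'); cv2.imwrite('pics/w2.png',w['image'])
go((.517,.3735,.014),.637)"
```

```text
clock: 3.75
position: [0.5163, 0.3745, 0.0132]
tcp_rot: [-0.501, 1.514, 0.502]
ft_force: [-0.2, 0.3, -0.0]
width: 0.0878
t 3.80 pos [0.516  0.3738 0.012 ] w 0.0876 F [ 0.8 -0.6 -1.1] M [0.05 0.03 0.01]
tool x [-0.003 -0.001 -1.   ] y [-0.598  0.802  0.001] z [ 0.802  0.598 -0.003]  q [-0.66  0.68 -0.06  1.73  0.06  0.73  1.46]
shift tool mm [-2.1 -0.9  0.6]  units total [-0.07 -0.03  0.02]
yaw now 0.641 turn about tool x units 0.03
after turn: shift units [-0.07 -0.03  0.02]
full turn units [ 0.03 -0.03 -0.01]
```

View pics/w2.png

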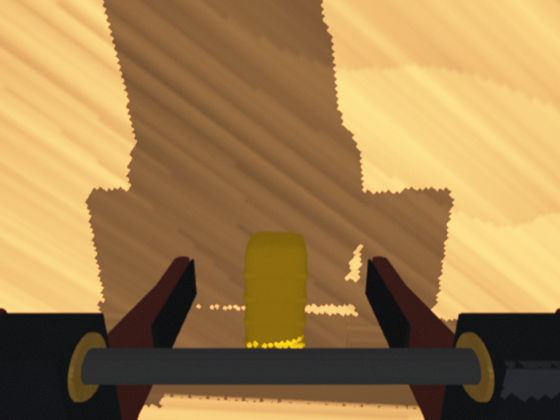

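Key grip (cols 245–307, butt at row 232) lies between the fingers (195–367), roughly centred. Raise 2 mm and close.

```bash
python3 -m handwheel '{"xyz":[[-0.07,-0.05,0],[0,0,0],[0,0,0],[0,0,0],[0,0,0],[0,0,0],[0,0,0],[0,0,0]],"dr":[[0,0,0],[0,0,0],[0,0,0],[0,0,0],[0,0,0],[0,0,0],[0,0,0],[0,0,0]],"hand":[-1,1,1,1,1,1,1,1]}'
python3 -c "
from h import *
st()"
```

```text
clock: 4.6
position: [0.519, 0.3721, 0.0168]
tcp_rot: [-0.5, 1.512, 0.5]
ft_force: [1.1, 0.2, -0.1]
width: 0.0354
t 4.60 pos [0.519  0.3721 0.0168] w 0.0354 F [ 1.1  0.2 -0.1] M [0.02 0.02 0.02]
tool x [-0.  0. -1.] y [-0.596  0.803  0.   ] z [ 0.803  0.596 -0.   ]  q [-0.66  0.68 -0.06  1.73  0.06  0.74  1.47]
```

```bash
python3 -m handwheel '{"xyz":[[0,0,0],[0,0,0],[0,0,0],[0,0,0]],"dr":[[0,0,0],[0,0,0],[0,0,0],[0,0,0]],"hand":[1,1,1,1]}'
python3 -m handwheel '{"xyz":[[0,0,-0.3],[0,0,-0.5],[0,0,-0.5],[0,0,-0.5]],"dr":[[0,0,0],[0,0,0],[0,0,0],[0,0,0]],"hand":[1,1,1,1]}'
python3 -c "
from h import *
w=cam('wrist'); cv2.imwrite('pics/w3.png',w['image'])
st()"
```

```text
clock: 5.0
position: [0.519, 0.372, 0.0167]
tcp_rot: [-0.5, 1.512, 0.5]
ft_force: [0.4, -0.7, -0.0]
width: 0.0276
clock: 5.4
position: [0.4749, 0.3393, 0.0167]
tcp_rot: [-0.5, 1.512, 0.5]
ft_force: [0.8, 1.4, -2.1]
width: 0.0278
t 5.45 pos [0.4729 0.3378 0.0166] w 0.0278 F [-5.5 -4.4  6.2] M [-0.59  1.11 -0.  ]
tool x [-0.002 -0.001 -1.   ] y [-0.596  0.803 -0.   ] z [ 0.803  0.596 -0.002]  q [-0.66  0.61 -0.06  1.88  0.06  0.66  1.45]
```

View pics/w3.png

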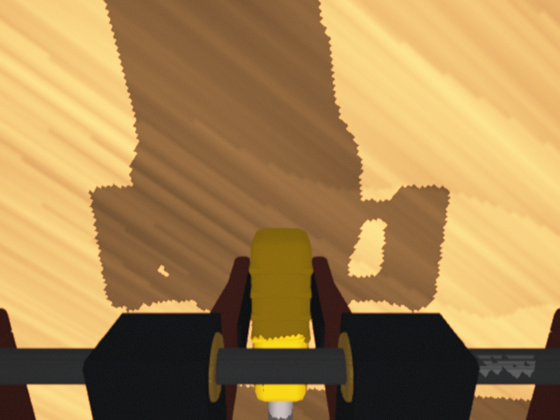

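```bash
python3 -m handwheel '{"xyz":[[0,0,-0.7],[0,0,-0.7],[0,0,-0.7],[0,0,-0.7],[0,0,-0.7],[0,0,-0.7],[0,0,-0.5],[0,0,0]],"dr":[[0,0,0],[0,0,0],[0,0,0],[0,0,0],[0,0,0],[0,0,0],[0,0,0],[0,0,0]],"hand":[1,1,1,1,1,1,1,1]}'
python3 -c "
from h import *
t=cam('top'); crop(t,100,150,280,330,3.3,'t4.png')
st()"
```

```text
clock: 6.25
position: [0.3607, 0.2544, 0.0167]
tcp_rot: [-0.501, 1.514, 0.5]
ft_force: [-0.8, -0.3, -0.6]
width: 0.0277
t 6.30 pos [0.3619 0.2554 0.0169] w 0.0277 F [-0.   0.2 -0.4] M [-0.11  0.18 -0.01]
tool x [-0.001 -0.001 -1.   ] y [-0.596  0.803 -0.   ] z [ 0.803  0.596 -0.001]  q [-0.66  0.45 -0.07  2.21  0.07  0.49  1.42]
```

View pics/t4.png

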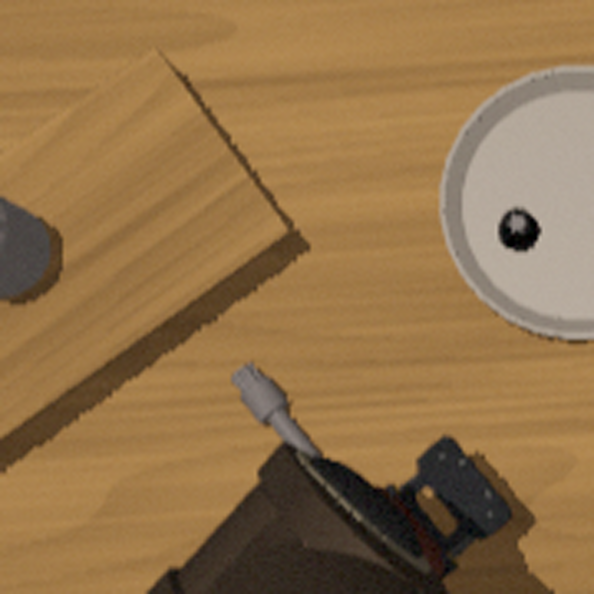

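```bash
python3 -m handwheel '{"xyz":[[0,0,0],[0,0,0],[0,0,0],[0,0,0],[0,0,0],[-0.8,0,0],[-0.9,0,0],[-0.9,0,0]],"dr":[[0,0,0],[0,0,0],[0,0,0],[0,0,0],[0,0,0],[0,0,0],[0,0,0],[0,0,0]],"hand":[-0.2,-0.2,-0.2,-0.2,-0.2,-0.2,-0.2,-0.2]}'
python3 -m handwheel '{"xyz":[[-0.5,0,0.3],[0,0,0.5],[0,0,0],[0,0,0]],"dr":[[0,0,0],[0,0,0],[0,0,0],[0,0,0]],"hand":[-0.2,-0.2,-0.2,-0.2]}'
python3 -c "
from h import *
w=cam('wrist'); cv2.imwrite('pics/w5.png',w['image'])
st()"
```

```text
clock: 7.1
position: [0.3622, 0.2557, 0.0954]
tcp_rot: [-0.5, 1.513, 0.5]
ft_force: [0.4, -0.8, -0.7]
width: 0.053
clock: 7.5
position: [0.3812, 0.2697, 0.1093]
tcp_rot: [-0.5, 1.513, 0.5]
ft_force: [-0.4, -0.2, -0.4]
width: 0.0527
t 7.55 pos [0.3808 0.2695 0.1091] w 0.0524 F [ 0.7 -0.2 -1.2] M [ 0.06  0.04 -0.  ]
tool x [-0.001 -0.001 -1.   ] y [-0.596  0.803 -0.   ] z [ 0.803  0.596 -0.002]  q [-0.65  0.31 -0.08  2.09  0.04  0.74  1.45]
```

View pics/w5.png

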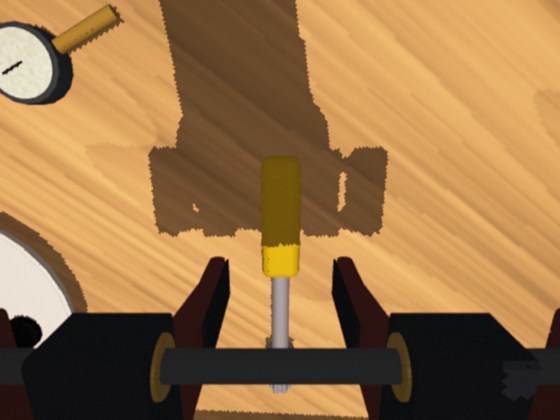

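```bash
python3 - <<'E'
from h import *
w=cam('wrist'); 
b=onz(w,281,155,.024); e=onz(w,280.5,277,.024); print(b,e,np.linalg.norm(b-e)); v=(e-b)/np.linalg.norm(e-b); yaw=np.arctan2(v[1],v[0])
# grip line at axis via bar
print("bar pts",onz(w,280.5,290,.013),onz(w,279.5,335,.013))
m=b+v*.125; m2=e+v*.035; print(m,m2,yaw); T=(m+m2)/2; T[2]=.012; go(T,yaw)
E
```

```text
[0.33958982 0.23842952 0.024     ] [0.41253328 0.29225595 0.024     ] 0.09065337006485924
bar pts [0.42614502 0.30236787 0.013     ] [0.46011613 0.32659781 0.013     ]
[0.44017001 0.31264964 0.024     ] [0.44069574 0.31303758 0.024     ] 0.6357248808098157
t 7.60 pos [0.3808 0.2695 0.1091] w 0.0524 F [ 0.5  0.2 -0.4] M [ 0.01  0.01 -0.03]
tool x [-0.001 -0.001 -1.   ] y [-0.596  0.803 -0.   ] z [ 0.803  0.596 -0.002]  q [-0.65  0.31 -0.08  2.1   0.04  0.74  1.45]
shift tool mm [97.  -0.7 73.9]  units total [ 3.23 -0.02  2.46]
yaw now 0.639 turn about tool x units 0.03
after turn: shift units [ 3.24 -0.02  2.46]
full turn units [ 0.03 -0.02  0.  ]
```

```bash
python3 -m handwheel '{"xyz":[[0,0,0.8],[0,0,0.8],[0.2,0,0.86],[0.9,0,0],[0.9,0,0],[0.8,0,0],[0.33,0,0],[0,0,0]],"dr":[[0,0,0],[0,0,0],[0,0,0],[0,0,0],[0,0,0],[0,0,0],[0,0,0],[0,0,0]],"hand":[-0.2,-0.2,-0.2,-0.2,-0.2,-0.2,-0.2,-0.2]}'
python3 -m handwheel '{"xyz":[[0,0,0],[0,0,0],[0,0,0],[0,0,0],[0,0,0],[0,0,0],[0,0,0],[0,0,0]],"dr":[[0,0,0],[0,0,0],[0,0,0],[0,0,0],[0,0,0],[0,0,0],[0,0,0],[0,0,0]],"hand":[1,1,1,1,1,1,1,1]}'
python3 -c "
from h import *
st()"
```

```text
clock: 8.4
position: [0.4397, 0.3132, 0.0144]
tcp_rot: [-0.501, 1.516, 0.499]
ft_force: [0.2, -0.7, 1.0]
width: 0.0525
clock: 9.2
position: [0.4412, 0.3143, 0.0162]
tcp_rot: [-0.5, 1.512, 0.5]
ft_force: [-0.5, -0.4, 6.0]
width: 0.0132
t 9.20 pos [0.4412 0.3143 0.0162] w 0.0132 F [-0.5 -0.4  6. ] M [-0.14  0.15  0.06]
tool x [ 0.  0. -1.] y [-0.596  0.803 -0.   ] z [0.803 0.596 0.001]  q [-0.66  0.56 -0.06  1.98  0.06  0.61  1.45]
```

```bash
python3 -m handwheel '{"xyz":[[-0.3,0,0],[-0.6,0,0],[-0.9,0,0],[-0.9,0,0],[-0.9,0,0],[-0.9,0,0],[-0.2,0,0],[0,0,0]],"dr":[[0,0,0],[0,0,0],[0,0,0],[0,0,0],[0,0,0],[0,0,0],[0,0,0],[0,0,0]],"hand":[1,1,1,1,1,1,1,1]}'
python3 -m handwheel '{"xyz":[[0,0,0],[0,0,0],[0,0,0],[0,0,0],[0,0,0],[0,0,0],[0,0,0],[0,0,0]],"dr":[[-0.7,0,0],[-0.9,0,0],[-0.9,0,0],[-0.9,0,0],[-0.9,0,0],[-0.9,0,0],[-0.74,0,0],[0,0,0]],"hand":[1,1,1,1,1,1,1,1]}'
python3 -c "
from h import *
w=cam('wrist'); cv2.imwrite('pics/w6.png',w['image'])
go((.4628,-.1334,.15),1.262)"
```

```text
clock: 10.0
position: [0.4412, 0.3143, 0.1574]
tcp_rot: [-0.499, 1.511, 0.5]
ft_force: [-0.4, 1.1, -3.4]
width: 0.0132
clock: 10.8
position: [0.4401, 0.3134, 0.1549]
tcp_rot: [-0.979, 1.343, 0.979]
ft_force: [0.1, 0.8, -3.1]
width: 0.0132
t 10.85 pos [0.4402 0.3135 0.1551] w 0.0130 F [ 0.4  0.8 -3.2] M [0.12 0.01 0.01]
tool x [-0.002 -0.001 -1.   ] y [-0.952  0.307  0.002] z [ 0.307  0.952 -0.002]  q [-0.55  0.36 -0.2   1.88  0.09  0.91  2.04]
shift tool mm [   5.7 -158.6 -418.4]  units total [  0.19  -5.29 -13.95]
yaw now 1.259 turn about tool x units -0.03
after turn: shift units [  0.17  -5.24 -13.96]
full turn units [-0.03 -0.02 -0.02]
```

View pics/w6.png

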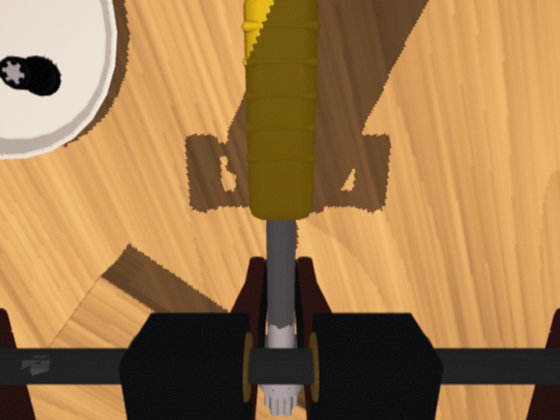

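```bash
python3 -m handwheel '{"xyz":[[0,-0.2,-0.5],[0,-0.35,-0.9],[0,-0.35,-0.9],[0,-0.35,-0.9],[0,-0.35,-0.9],[0,-0.35,-0.9],[0,-0.35,-0.9],[0,-0.35,-0.9]],"dr":[[0,0,0],[0,0,0],[0,0,0],[0,0,0],[0,0,0],[0,0,0],[0,0,0],[0,0,0]],"hand":[1,1,1,1,1,1,1,1]}'
python3 -m handwheel '{"xyz":[[0,-0.35,-0.9],[0,-0.35,-0.9],[0,-0.35,-0.9],[0,-0.35,-0.9],[0,-0.35,-0.9],[0,-0.35,-0.9],[0,-0.35,-0.85],[0,-0.1,-0.5]],"dr":[[0,0,0],[0,0,0],[0,0,0],[0,0,0],[0,0,0],[0,0,0],[0,0,0],[0,0,0]],"hand":[1,1,1,1,1,1,1,1]}'
python3 -m handwheel '{"xyz":[[0,0,0],[0,0,0]],"dr":[[0,0,0],[0,0,0]],"hand":[1,1]}'
python3 -c "
from h import *
w=cam('wrist'); cv2.imwrite('pics/w7.png',w['image'])
t=cam('top'); crop(t,330,130,550,310,3.3,'t7.png')
s=cam('side'); crop(s,240,60,400,210,4,'s7.png')
go((.4628,-.1334,.15),1.262)"
```

```text
clock: 11.65
position: [0.4538, 0.0933, 0.1565]
tcp_rot: [-0.976, 1.342, 0.976]
ft_force: [0.9, 0.0, -2.8]
width: 0.0131
clock: 12.45
position: [0.4643, -0.1182, 0.1562]
tcp_rot: [-0.975, 1.343, 0.975]
ft_force: [0.4, 0.9, -3.2]
width: 0.013
clock: 12.65
position: [0.4642, -0.1166, 0.1562]
tcp_rot: [-0.975, 1.343, 0.977]
ft_force: [-0.2, -0.2, -2.9]
width: 0.0129
t 12.80 pos [ 0.465  -0.1146  0.1566] w 0.0130 F [ 0.  -0.1 -3. ] M [ 0.12 -0.01  0.01]
tool x [-0.001 -0.    -1.   ] y [-0.953  0.304  0.001] z [ 0.304  0.953 -0.   ]  q [ 0.43  0.28 -0.34  2.01  0.12  0.87  2.86]
shift tool mm [  6.6  -3.6 -18.6]  units total [ 0.22 -0.12 -0.62]
yaw now 1.262 turn about tool x units 0.00
after turn: shift units [ 0.22 -0.12 -0.62]
full turn units [ 0.   -0.   -0.01]
```

View pics/w7.png

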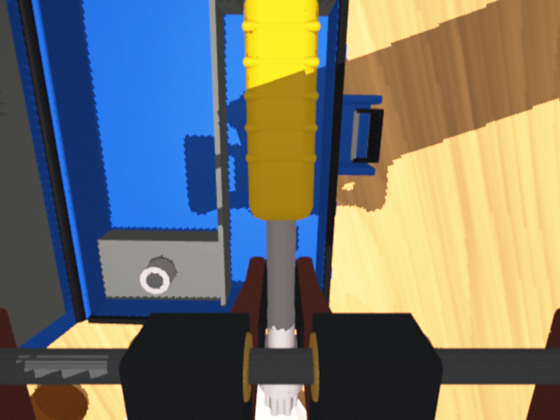

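View pics/t7.png

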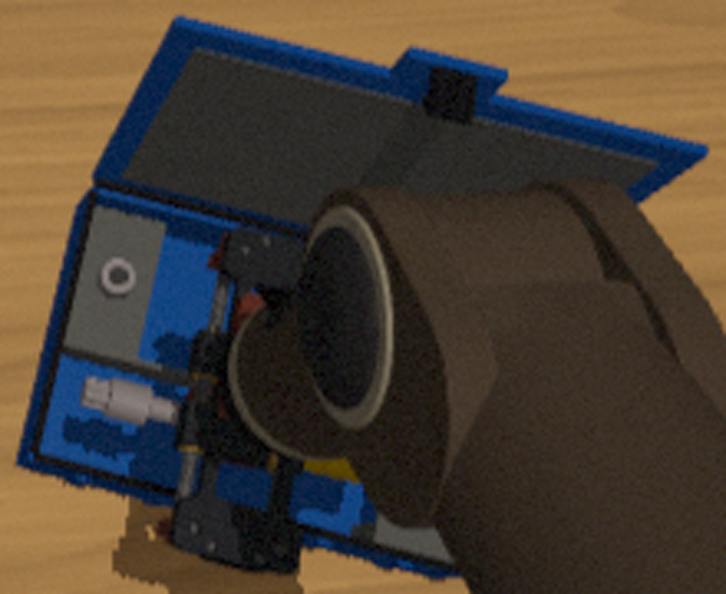

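View pics/s7.png

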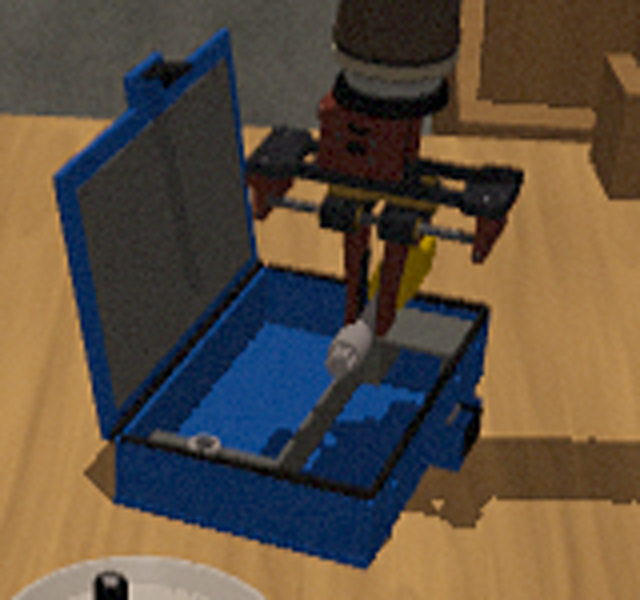

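```bash
python3 -m handwheel '{"xyz":[[0,0.1,0.4],[0,0.35,0.9],[0,0.35,0.9],[0,0.35,0.9],[0,0.35,0.9],[0,0.35,0.9],[0,0.35,0.9],[0,0.35,0.9]],"dr":[[0,0,0],[0,0,0],[0,0,0],[0,0,0],[0,0,0],[0,0,0],[0,0,0],[0,0,0]],"hand":[1,1,1,1,1,1,1,1]}'
python3 -m handwheel '{"xyz":[[0,0.35,0.9],[0,0.35,0.9],[0,0.35,0.9],[0,0.35,0.9],[0,0.35,0.9],[0,0.35,0.8],[0,0.25,0.7],[0,0.1,0.3]],"dr":[[0,0,0],[0,0,0],[0,0,0],[0,0,0],[0,0,0],[0,0,0],[0,0,0],[0,0,0]],"hand":[1,1,1,1,1,1,1,1]}'
python3 -c "
from h import *
go((.44,.295,.0165),1.262)"
```

```text
clock: 13.6
position: [0.4527, 0.1021, 0.1567]
tcp_rot: [-0.98, 1.34, 0.98]
ft_force: [0.8, -0.2, -2.8]
width: 0.0133
clock: 14.4
position: [0.4392, 0.3055, 0.1566]
tcp_rot: [-0.981, 1.338, 0.983]
ft_force: [-0.8, -1.1, -3.2]
width: 0.0134
t 14.40 pos [0.4392 0.3055 0.1566] w 0.0134 F [-0.8 -1.1 -3.2] M [0.09 0.05 0.04]
tool x [-0.001  0.001 -1.   ] y [-0.954  0.3    0.001] z [0.3   0.954 0.001]  q [-0.29  0.39 -0.52  1.87  0.24  0.93  1.92]
shift tool mm [140.1  -4.1  -9.9]  units total [ 4.67 -0.14 -0.33]
yaw now 1.266 turn about tool x units 0.04
after turn: shift units [ 4.67 -0.13 -0.33]
full turn units [ 0.04  0.01 -0.01]
```

```bash
python3 -m handwheel '{"xyz":[[0.8,0,-0.3],[0.9,0,0],[0.9,0,0],[0.9,0,0],[0.6,0,0],[0.3,0,0],[0,0,0],[0,0,0]],"dr":[[0,0,0],[0,0,0],[0,0,0],[0,0,0],[0,0,0],[0,0,0],[0,0,0],[0,0,0]],"hand":[1,1,1,1,1,1,1,1]}'
python3 -c "
from h import *
go((.44,.295,.0165),1.262)"
```

```text
clock: 15.2
position: [0.4385, 0.2933, 0.0252]
tcp_rot: [-0.978, 1.34, 0.978]
ft_force: [-0.2, 0.1, -2.8]
width: 0.0132
t 15.20 pos [0.4385 0.2933 0.0252] w 0.0132 F [-0.2  0.1 -2.8] M [0.14 0.02 0.01]
tool x [-0.  0. -1.] y [-0.953  0.304  0.   ] z [ 0.304  0.953 -0.   ]  q [-0.35  0.57 -0.43  1.99  0.37  0.66  1.82]
shift tool mm [ 8.7 -0.9  2.1]  units total [ 0.29 -0.03  0.07]
yaw now 1.261 turn about tool x units -0.01
after turn: shift units [ 0.29 -0.03  0.07]
full turn units [-0.01 -0.   -0.  ]
```

```bash
python3 -m handwheel '{"xyz":[[0.12,0,0],[0.1,0,0],[0.05,0,0],[0,0,0],[0,0,0],[0,0,0],[0,0,0],[0,0,0]],"dr":[[0,0,0],[0,0,0],[0,0,0],[0,0,0],[0,0,0],[0,0,0],[0,0,0],[0,0,0]],"hand":[1,1,1,1,-0.2,-0.2,-0.2,-0.2]}'
python3 -m handwheel '{"xyz":[[-0.6,0,0],[-0.9,0,0],[-0.9,0,0],[-0.6,0,0],[0,0,0],[0,0,0],[0,0,0],[0,0,0]],"dr":[[0,0,0],[0,0,0],[0,0,0],[1,0,0],[1,0,0],[1,0,0],[1,0,0],[1,0,0]],"hand":[-0.2,-0.2,-0.2,-0.2,-0.2,-0.2,-0.2,-0.2]}'
python3 -m handwheel '{"xyz":[[0,0,0],[0,0,0],[0,0,0],[0,0,0],[0,0,0],[0,0,0],[0,0,0],[0,0,0]],"dr":[[1,0,0],[1,0,0],[1,0,0],[1,0,0],[1,0,0],[1,0,0],[1,0,0],[1,0,0]],"hand":[-0.2,-0.2,-0.2,-0.2,-0.2,-0.2,-0.2,-0.2]}'
python3 -m handwheel '{"xyz":[[0,0,0],[0,0,0],[0,0,0],[0,0,0],[0,0,0],[0,0,0],[0,0,0],[0,0,0]],"dr":[[1,0,0],[1,0,0],[1,0,0],[1,0,0],[1,0,0],[1,0,0],[1,0,0],[1,0,0]],"hand":[-0.2,-0.2,-0.2,-0.2,-0.2,-0.2,-0.2,-0.2]}'
python3 -m handwheel '{"xyz":[[0,0,0],[0,0,0],[0,0,0],[0,0,0],[0,0,0],[0,0,0],[0,0,0],[0,0,0]],"dr":[[1,0,0],[1,0,0],[1,0,0],[1,0,0],[1,0,0],[1,0,0],[1,0,0],[1,0,0]],"hand":[-0.2,-0.2,-0.2,-0.2,-0.2,-0.2,-0.2,-0.2]}'
python3 -c "
from h import *
w=cam('wrist'); cv2.imwrite('pics/w8.png',w['image'])
go((.44,.295,.0165),1.262-np.pi)"
```

```text
clock: 16.0
position: [0.4384, 0.2929, 0.0166]
tcp_rot: [-0.978, 1.34, 0.978]
ft_force: [0.5, -0.6, 0.1]
width: 0.0421
clock: 16.8
position: [0.4384, 0.2928, 0.1066]
tcp_rot: [-0.573, 1.494, 0.573]
ft_force: [0.3, -0.1, 0.8]
width: 0.0527
clock: 17.6
position: [0.4383, 0.2929, 0.1065]
tcp_rot: [0.082, 1.57, -0.082]
ft_force: [0.0, -0.1, 0.0]
width: 0.0526
clock: 18.4
position: [0.4383, 0.2929, 0.1065]
tcp_rot: [0.735, 1.444, -0.735]
ft_force: [-0.4, -0.9, -0.5]
width: 0.0527
clock: 19.2
position: [0.4382, 0.293, 0.1065]
tcp_rot: [1.361, 1.103, -1.362]
ft_force: [-0.7, 0.3, -0.2]
width: 0.0525
t 19.25 pos [0.4383 0.293  0.1064] w 0.0524 F [0.4 0.1 1. ] M [-0.09  0.06  0.03]
tool x [-0.001 -0.    -1.   ] y [ 0.977 -0.214 -0.001] z [-0.214 -0.977  0.   ]  q [-0.85  0.4   0.22  1.97 -0.12  0.78 -0.78]
shift tool mm [89.9  1.3 -2.3]  units total [ 3.    0.04 -0.08]
yaw now -1.786 turn about tool x units 0.89
after turn: shift units [ 3.    0.03 -0.08]
full turn units [0.89 0.   0.01]
```

View pics/w8.png

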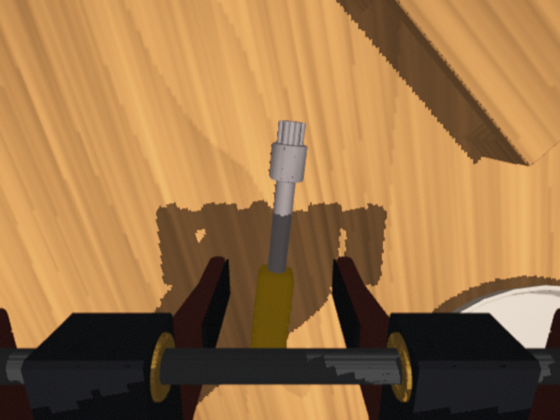

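```bash
python3 -m handwheel '{"xyz":[[0,0,0],[0,0,0],[0,0,0]],"dr":[[0.89,0,0],[0,0,0],[0,0,0]],"hand":[-0.2,-0.2,-0.2]}'
python3 - <<'E'
from h import *
w=cam('wrist'); cv2.imwrite('pics/w9.png',w['image'])
t=proj(w,[(.4383,.293,.013)]);print(t)
st()
E
```

```text
clock: 19.55
position: [0.4382, 0.293, 0.1064]
tcp_rot: [1.422, 1.056, -1.423]
ft_force: [0.5, -0.6, 0.7]
width: 0.053
[[278.98994414 225.47621405]]
t 19.60 pos [0.4383 0.2929 0.1064] w 0.0530 F [-1.  -0.5 -0.8] M [-0.03 -0.02  0.03]
tool x [-0.001 -0.    -1.   ] y [ 0.957 -0.291 -0.001] z [-0.291 -0.957  0.   ]  q [-0.87  0.4   0.24  1.98 -0.13  0.78 -0.85]
```

View pics/w9.png

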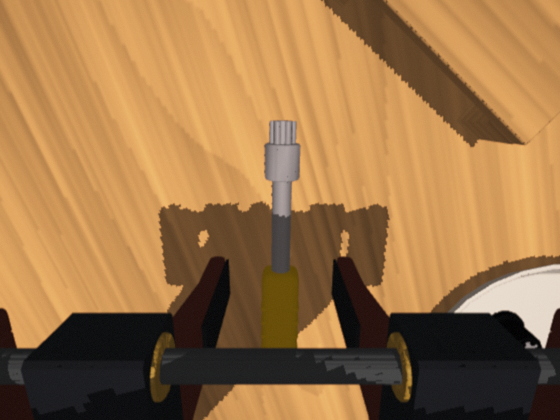

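```bash
python3 -m handwheel '{"xyz":[[0.8,0,0],[0.9,0,0],[0.9,0,0],[0.4,0,0],[0,0,0],[0,0,0],[0,0,0],[0,0,0]],"dr":[[0,0,0],[0,0,0],[0,0,0],[0,0,0],[0,0,0],[0,0,0],[0,0,0],[0,0,0]],"hand":[-0.2,-0.2,-0.2,-0.2,-0.2,1,1,1]}'
python3 -m handwheel '{"xyz":[[0,0,0],[0,0,0],[0,0,0],[0,0,0],[-0.3,0,0],[-0.8,0,0],[-0.9,0,0],[-0.9,0,0]],"dr":[[0,0,0],[0,0,0],[0,0,0],[0,0,0],[0,0,0],[0,0,0],[0,0,0],[0,0,0]],"hand":[1,1,1,1,1,1,1,1]}'
python3 -m handwheel '{"xyz":[[-0.9,0,0],[-0.7,0,0],[0,0,0],[0,0,0]],"dr":[[0,0,0],[0,0,0],[0,0,0],[0,0,0]],"hand":[1,1,1,1]}'
python3 -c "
from h import *
w=cam('wrist'); cv2.imwrite('pics/w10.png',w['image'])
go((.4628,-.1334,.15),1.262-np.pi)"
```

```text
clock: 20.4
position: [0.439, 0.2933, 0.0175]
tcp_rot: [1.426, 1.054, -1.424]
ft_force: [-1.2, 0.5, -1.3]
width: 0.0322
clock: 21.2
position: [0.4379, 0.2923, 0.1042]
tcp_rot: [1.424, 1.053, -1.428]
ft_force: [-0.2, 1.1, -2.9]
width: 0.0131
clock: 21.6
position: [0.4381, 0.2927, 0.1511]
tcp_rot: [1.425, 1.053, -1.426]
ft_force: [0.3, -0.1, -3.1]
width: 0.0133
t 21.65 pos [0.4377 0.2924 0.1504] w 0.0132 F [-0.1 -1.1 -2.7] M [-0.03  0.1  -0.01]
tool x [-0.002 -0.001 -1.   ] y [ 0.956 -0.294 -0.002] z [-0.294 -0.956  0.002]  q [-0.89  0.34  0.26  1.94 -0.11  0.88 -0.87]
shift tool mm [  0.9 149.1 399.6]  units total [ 0.03  4.97 13.32]
yaw now -1.869 turn about tool x units 0.10
after turn: shift units [1.000e-02 5.110e+00 1.327e+01]
full turn units [0.1  0.02 0.02]
```

View pics/w10.png

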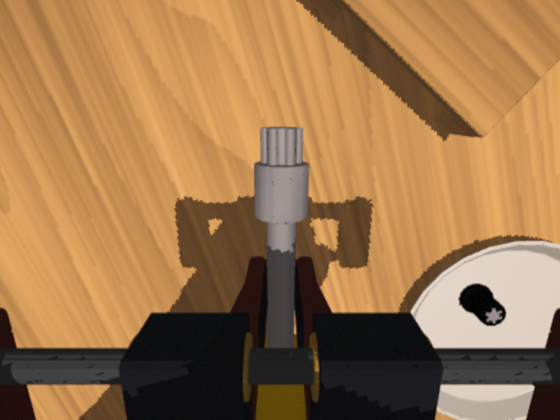

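Key is held by the bar, bit toward the camera, yellow end forward. Carry to the case.

```bash
python3 -m handwheel '{"xyz":[[0,0.2,0.5],[0,0.35,0.9],[0,0.35,0.9],[0,0.35,0.9],[0,0.35,0.9],[0,0.35,0.9],[0,0.35,0.9],[0,0.35,0.9]],"dr":[[0.1,0,0],[0,0,0],[0,0,0],[0,0,0],[0,0,0],[0,0,0],[0,0,0],[0,0,0]],"hand":[1,1,1,1,1,1,1,1]}'
python3 -m handwheel '{"xyz":[[0,0.35,0.9],[0,0.35,0.9],[0,0.35,0.9],[0,0.35,0.9],[0,0.35,0.9],[0,0.35,0.9],[0,0.3,0.7],[0,0,0.3]],"dr":[[0,0,0],[0,0,0],[0,0,0],[0,0,0],[0,0,0],[0,0,0],[0,0,0],[0,0,0]],"hand":[1,1,1,1,1,1,1,1]}'
python3 -m handwheel '{"xyz":[[0,0,0],[0,0,0]],"dr":[[0,0,0],[0,0,0]],"hand":[1,1]}'
python3 -c "
from h import *
w=cam('wrist'); cv2.imwrite('pics/w11.png',w['image'])
t=cam('top'); crop(t,330,130,550,310,3.3,'t11.png')
s=cam('side'); crop(s,240,60,400,210,4,'s11.png')
go((.4628,-.1334,.15),1.262-np.pi)"
```

```text
clock: 22.45
position: [0.4512, 0.0718, 0.1504]
tcp_rot: [1.431, 1.047, -1.437]
ft_force: [0.6, 0.1, -2.9]
width: 0.0133
clock: 23.25
position: [0.4613, -0.1337, 0.1506]
tcp_rot: [1.433, 1.045, -1.439]
ft_force: [0.6, 0.5, -2.6]
width: 0.0134
clock: 23.45
position: [0.4618, -0.1298, 0.1509]
tcp_rot: [1.432, 1.048, -1.435]
ft_force: [0.6, -0.5, -3.1]
width: 0.013
t 23.60 pos [ 0.4625 -0.1292  0.1513] w 0.0131 F [ 0.2  0.1 -3.1] M [-0.05  0.04 -0.06]
tool x [-0.001  0.    -1.   ] y [ 0.953 -0.302 -0.001] z [-0.302 -0.953  0.   ]  q [-0.22  0.28  0.46  2.05 -0.16  0.85  0.03]
shift tool mm [1.3 1.5 3.9]  units total [0.04 0.05 0.13]
yaw now -1.878 turn about tool x units 0.02
after turn: shift units [0.04 0.05 0.13]
full turn units [0.02 0.   0.01]
```

View pics/w11.png

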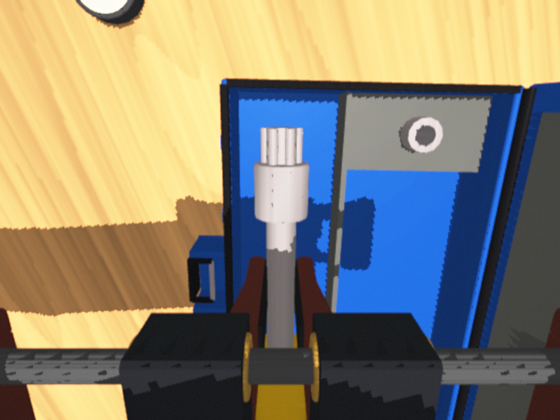

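View pics/s11.png

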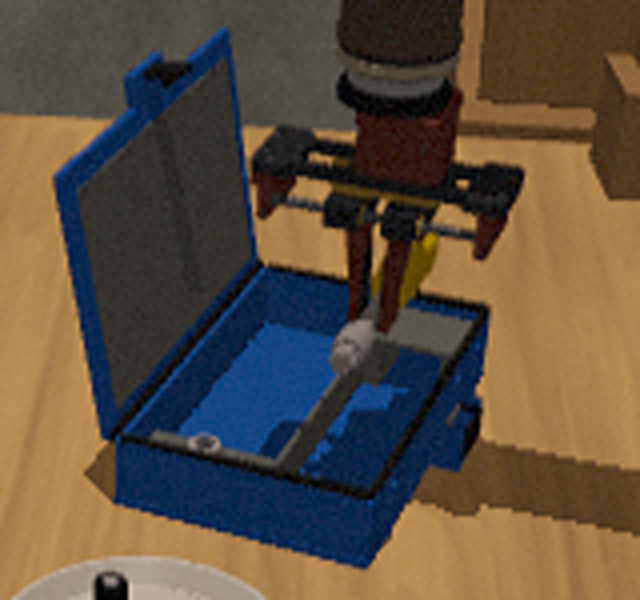

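View pics/t11.png

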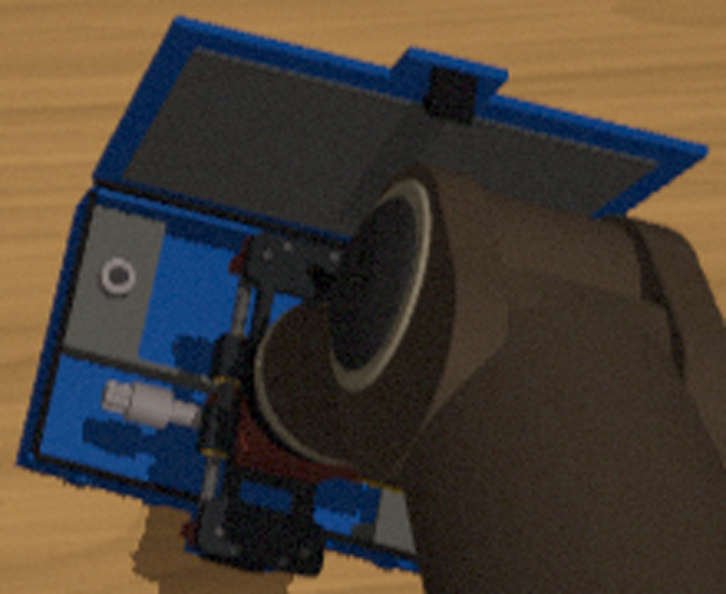

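```bash
python3 - <<'E'
from h import *
w=cam('wrist'); cv2.imwrite('pics/w11b.png',cv2.resize(w['image'][60:330,180:560],None,fx=2,fy=2))
x0,y0,a=np.load('case.npy'); c,s=np.cos(a),np.sin(a)
def L(P): d=P[:2]-[x0,y0]; return np.array([c*d[0]+s*d[1],-s*d[0]+c*d[1]]).round(4)
for n,u,v,z in (("frontcorner exp -.1,.152",222,80,.058),("rearcorner exp .1,.152",527,87,.058),("partition top front edge exp x-.014",336,230,.042),("rear edge -.01",344,230,.042),("front rim outer x -.1",225,200,.058),("block edge y .09",420,173,.05)):
    print(n,L(onz(w,u,v,z)))
P=robot.sense()["position"]; print("tcp",L(P))
E
```

```text
frontcorner exp -.1,.152 [-0.0931  0.1543]
rearcorner exp .1,.152 [0.1073 0.1506]
partition top front edge exp x-.014 [-0.0106  0.045 ]
rear edge -.01 [-0.0042  0.045 ]
front rim outer x -.1 [-0.0947  0.0733]
block edge y .09 [0.0471 0.092 ]
tcp [-0.0555  0.0538]
```

View pics/w11b.png

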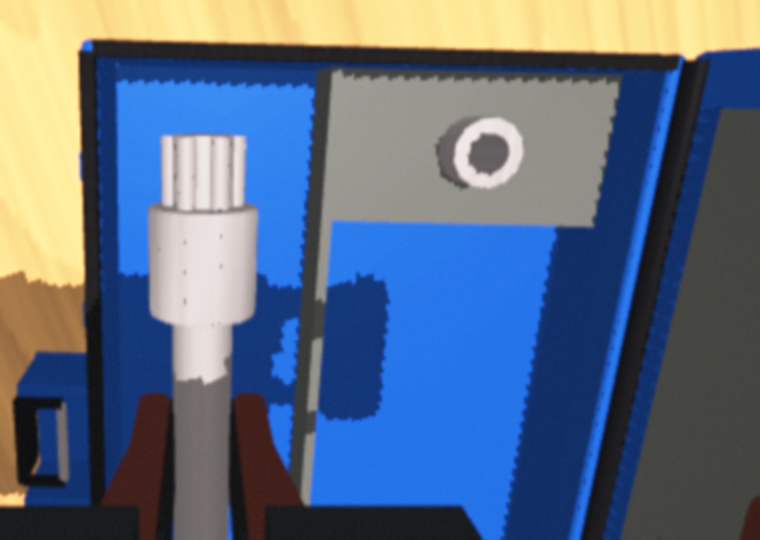

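```bash
python3 - <<'E'
from h import *
x0,y0,a=np.load('case.npy'); c,s=np.cos(a),np.sin(a)
n=np.array([x0+c*.0038-s*.0005,y0+s*.0038+c*.0005,a-.015]); np.save('case2.npy',n); print(n)
open('h.py','a').write('''
C=np.load('case2.npy')
def cw(x,y,z):
    c,s=np.cos(C[2]),np.sin(C[2]); return np.array([C[0]+c*x-s*y,C[1]+s*x+c*y,z])
def cl(P):
    c,s=np.cos(C[2]),np.sin(C[2]); d=np.array(P[:2])-C[:2]; return np.array([c*d[0]+s*d[1],-s*d[0]+c*d[1],P[2]])
''')
E
python3 -c "
from h import *
print(cl(robot.sense()['position']).round(4))
go(cw(-.054,.052,.05),C[2]-np.pi/2)"
```

```text
[ 0.50282739 -0.19815692 -0.32423905]
[-0.0601  0.0524  0.1514]
t 23.65 pos [ 0.4626 -0.1294  0.1514] w 0.0134 F [ 0.2  0.4 -2.8] M [-0.07  0.08  0.  ]
tool x [-0.001  0.    -1.   ] y [ 0.953 -0.302 -0.001] z [-0.302 -0.953  0.   ]  q [-0.22  0.28  0.46  2.05 -0.16  0.85  0.03]
shift tool mm [101.4   6.2   0.5]  units total [3.38 0.21 0.02]
yaw now -1.878 turn about tool x units 0.16
after turn: shift units [3.38 0.2  0.01]
full turn units [0.16 0.   0.01]
```

```bash
python3 -m handwheel '{"xyz":[[0.6,0.15,0.01],[0.8,0,0],[0.7,0,0],[0.1,0,0],[0,0,0],[0,0,0]],"dr":[[0.16,0,0],[0,0,0],[0,0,0],[0,0,0],[0,0,0],[0,0,0]],"hand":[1,1,1,1,1,1]}'
python3 -c "
from h import *
w=cam('wrist'); cv2.imwrite('pics/w12.png',w['image'])
s=cam('side'); crop(s,240,60,400,210,4,'s12.png')
print(cl(robot.sense()['position']).round(4))
go(cw(-.054,.052,.024),C[2]-np.pi/2)"
```

```text
clock: 24.25
position: [0.4674, -0.1321, 0.0864]
tcp_rot: [1.445, 1.037, -1.444]
ft_force: [0.3, -0.7, -2.0]
width: 0.0129
[-0.0545  0.0513  0.0865]
t 24.35 pos [ 0.4675 -0.1321  0.0865] w 0.0132 F [ 0.8  0.3 -2.8] M [-0.    0.05  0.05]
tool x [ 0.001 -0.    -1.   ] y [ 0.948 -0.32   0.001] z [-0.32  -0.948  0.   ]  q [-0.17  0.39  0.43  2.1  -0.25  0.7   0.09]
shift tool mm [62.5  0.5 -0.7]  units total [ 2.08  0.02 -0.02]
yaw now -1.896 turn about tool x units -0.01
after turn: shift units [ 2.08  0.02 -0.02]
full turn units [-0.01  0.   -0.01]
```

View pics/w12.png

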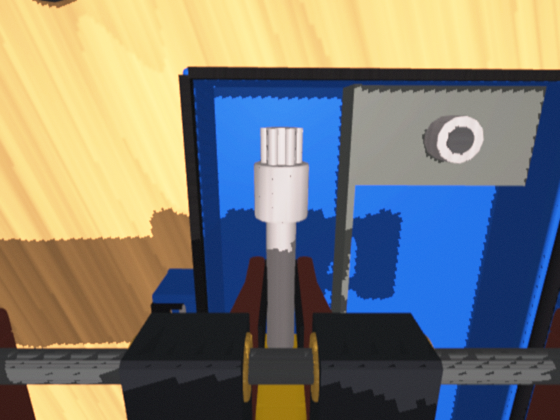

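View pics/s12.png

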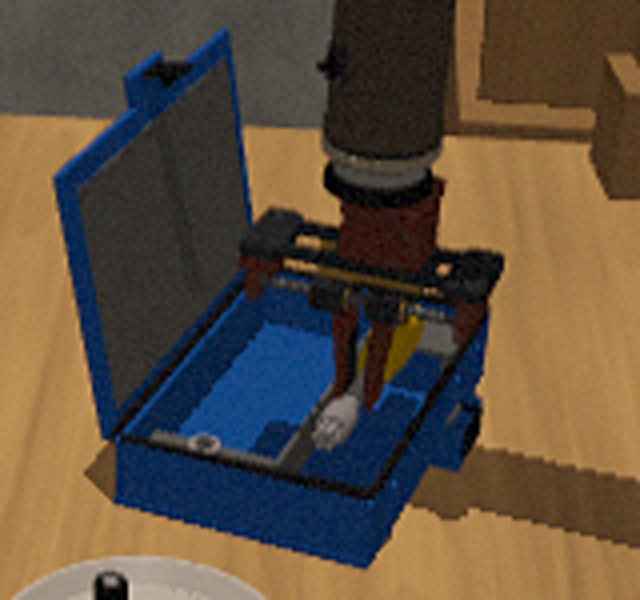

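```bash
python3 -m handwheel '{"xyz":[[0.6,0.02,-0.04],[0.7,0,0],[0.4,0,0],[0.2,0,0],[0.1,0,0],[0,0,0]],"dr":[[0,0,0],[0,0,0],[0,0,0],[0,0,0],[0,0,0],[0,0,0]],"hand":[1,1,1,1,1,1]}'
python3 -c "
from h import *
w=cam('wrist'); cv2.imwrite('pics/w13.png',w['image'])
s=cam('side'); crop(s,240,60,400,210,4,'s13.png')
print(cl(robot.sense()['position']).round(4))
go(cw(-.054,-.021,.026),C[2]-np.pi/2)"
```

```text
clock: 24.95
position: [0.4678, -0.1313, 0.0257]
tcp_rot: [1.444, 1.037, -1.446]
ft_force: [0.5, 0.3, -2.8]
width: 0.0135
[-0.0543  0.0522  0.0261]
t 25.05 pos [ 0.468  -0.1314  0.0261] w 0.0134 F [-1.2  0.3 -2.4] M [-0.05  0.14  0.02]
tool x [ 0. -0. -1.] y [ 0.947 -0.32   0.   ] z [-0.32  -0.947  0.   ]  q [-0.11  0.5   0.36  2.13 -0.32  0.57  0.16]
shift tool mm [ 0.1  0.4 73.2]  units total [0.   0.01 2.44]
yaw now -1.896 turn about tool x units -0.01
after turn: shift units [0.   0.01 2.44]
full turn units [-0.01  0.   -0.  ]
```

View pics/w13.png

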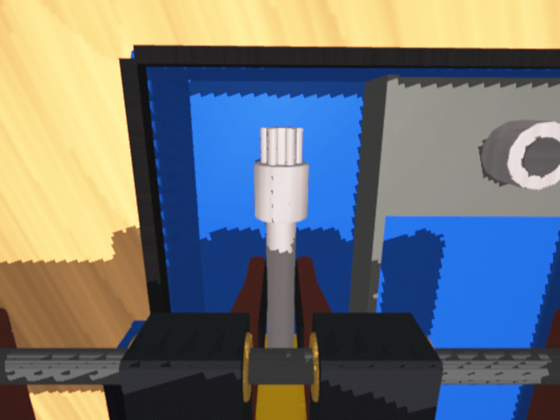

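View pics/s13.png

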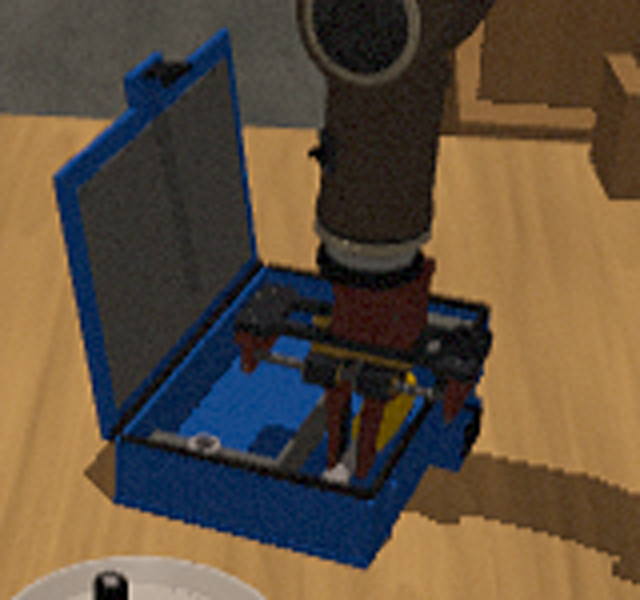

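```bash
python3 -m handwheel '{"xyz":[[0.03,0,0.3],[0,0,0.4],[0,0,0.4],[0,0,0.4],[0,0,0.3],[0,0,0.2],[0,0,0]],"dr":[[0,0,0],[0,0,0],[0,0,0],[0,0,0],[0,0,0],[0,0,0],[0,0,0]],"hand":[1,1,1,1,1,1,1]}'
python3 -c "
from h import *
w=cam('wrist'); cv2.imwrite('pics/w14.png',w['image'])
print(cl(robot.sense()['position']).round(4))
go(cw(-.054,-.021,.026),C[2]-np.pi/2)"
```

```text
clock: 25.75
position: [0.448, -0.1892, 0.0247]
tcp_rot: [1.445, 1.036, -1.447]
ft_force: [-0.6, -0.5, -2.5]
width: 0.0131
[-0.0548 -0.0081  0.0246]
t 25.80 pos [ 0.4483 -0.1884  0.0246] w 0.0128 F [-0.4 -0.4 -2. ] M [-0.04  0.09 -0.02]
tool x [-0.001 -0.    -1.   ] y [ 0.947 -0.321 -0.001] z [-0.321 -0.947  0.   ]  q [ 0.01  0.5   0.36  2.13 -0.32  0.56  0.28]
shift tool mm [-1.4  0.8 12.9]  units total [-0.05  0.03  0.43]
yaw now -1.897 turn about tool x units -0.02
after turn: shift units [-0.05  0.03  0.43]
full turn units [-0.02  0.    0.01]
```

View pics/w14.png

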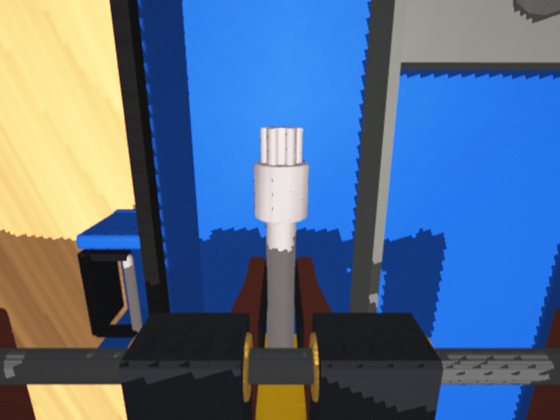

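Butt is ~47 mm into the hood. Go on gently to the end wall.

```bash
python3 -m handwheel '{"xyz":[[0,0,0.15],[0,0,0.1],[0,0,0.07],[0,0,0.05]],"dr":[[0,0,0],[0,0,0],[0,0,0],[0,0,0]],"hand":[1,1,1,1]}'
python3 -c "
from h import *
st();print(cl(robot.sense()['position']).round(4))"
```

```text
clock: 26.2
position: [0.4448, -0.1986, 0.0246]
tcp_rot: [1.444, 1.038, -1.446]
ft_force: [0.7, -0.7, -3.3]
width: 0.0132
t 26.20 pos [ 0.4448 -0.1986  0.0246] w 0.0132 F [ 0.7 -0.7 -3.3] M [-0.03  0.06  0.01]
tool x [-0.001 -0.    -1.   ] y [ 0.948 -0.32  -0.001] z [-0.32  -0.948  0.001]  q [ 0.04  0.5   0.36  2.12 -0.32  0.57  0.3 ]
[-0.0548 -0.0189  0.0246]
```

```bash
python3 -m handwheel '{"xyz":[[0.03,0,0.04],[0,0,0.03],[0,0,0]],"dr":[[0,0,0],[0,0,0],[0,0,0]],"hand":[1,1,1]}'
python3 -c "
from h import *
st();print(cl(robot.sense()['position']).round(4))"
```

```text
clock: 26.5
position: [0.4443, -0.2, 0.0237]
tcp_rot: [1.444, 1.038, -1.445]
ft_force: [0.9, 2.8, -2.9]
width: 0.0131
t 26.50 pos [ 0.4443 -0.2     0.0237] w 0.0131 F [ 0.9  2.8 -2.9] M [ 0.47 -0.08 -0.02]
tool x [-0.001  0.    -1.   ] y [ 0.948 -0.319 -0.001] z [-0.319 -0.948 -0.   ]  q [ 0.04  0.5   0.36  2.12 -0.32  0.56  0.3 ]
[-0.0549 -0.0204  0.0237]
```

```bash
python3 -m handwheel '{"xyz":[[0.03,0,0],[0,0,0],[0,0,0],[0,0,0],[0,0,0],[0,0,0]],"dr":[[0,0,0],[0,0,0],[0,0,0],[0,0,0],[0,0,0],[0,0,0]],"hand":[1,1,0.35,0.35,0.35,0.35]}'
python3 -m handwheel '{"xyz":[[-0.3,0,0],[-0.6,0,0],[-0.9,0,0],[-0.9,0,0],[-0.9,0,0],[-0.6,0,0],[0,0,0]],"dr":[[0,0,0],[0,0,0],[0,0,0],[0,0,0],[0,0,0],[0,0,0],[0,0,0]],"hand":[0.35,0.35,0.35,0.35,0.35,0.35,0.35]}'
python3 -c "
from h import *
w=cam('wrist'); cv2.imwrite('pics/w15.png',w['image'])
s=cam('side'); crop(s,200,60,400,260,3,'s15.png')
st()"
```

```text
clock: 27.1
position: [0.4442, -0.201, 0.0229]
tcp_rot: [1.444, 1.037, -1.446]
ft_force: [-1.0, -0.4, 0.5]
width: 0.0287
clock: 27.8
position: [0.4457, -0.2012, 0.1517]
tcp_rot: [1.447, 1.033, -1.442]
ft_force: [-0.2, 1.0, -0.2]
width: 0.0283
t 27.90 pos [ 0.4443 -0.2004  0.1491] w 0.0288 F [ 0.   0.4 -0.7] M [-0.06  0.08 -0.04]
tool x [ 0. -0. -1.] y [ 0.948 -0.32   0.   ] z [-0.32  -0.948  0.   ]  q [-0.06  0.29  0.47  2.04 -0.17  0.84  0.18]
```

View pics/w15.png

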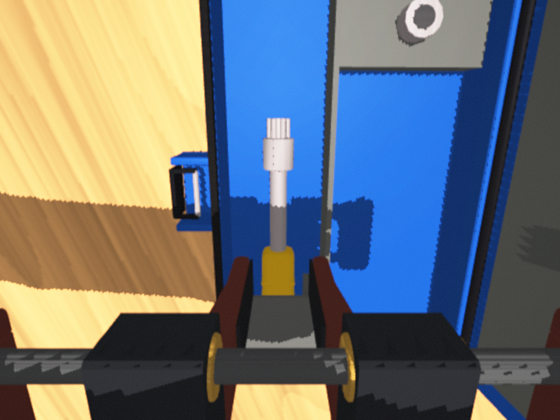

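View pics/s15.png

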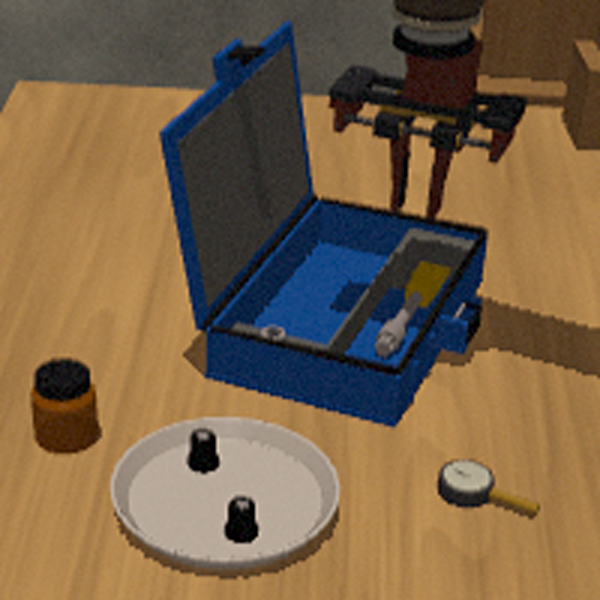

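```bash
python3 -m handwheel '{"xyz":[[0,0,-0.6],[0,0,-0.9],[0,0,-0.9],[0,0,-0.9],[0,0,-0.9],[0,0,-0.9],[0,0,-0.9],[0,0,-0.9]],"dr":[[0,0,0],[0,0,0],[0,0,0],[0,0,0],[0,0,0],[0,0,0],[0,0,0],[0,0,0]],"hand":[0,0,0,0,0,0,0,0]}'
python3 -m handwheel '{"xyz":[[0,0,0],[0,0,0],[0,0,0],[0,0,0],[0,0,0],[0,0,0],[0,0,0],[0,0,0]],"dr":[[-1,0,0],[-1,0,0],[-1,0,0],[-1,0,0],[-1,0,0],[-1,0,0],[-1,0,0],[-1,0,0]],"hand":[0,0,0,0,0,0,0,0]}'
python3 -m handwheel '{"xyz":[[0,0,0],[0,0,0],[0,0,0],[0,0,0],[0,0,0],[0,0,0],[0,0,0],[0,0,0]],"dr":[[-1,0,0],[-1,0,0],[-1,0,0],[-1,0,0],[-1,0,0],[-1,0,0],[-1,0,0],[0,0,0]],"hand":[0,0,0,0,0,0,0,0]}'
python3 -c "
from h import *
w=cam('wrist'); cv2.imwrite('pics/w16.png',w['image'])
go((.631,.058,.15),C[2])
print(proj(w,[(.631,.058,.038),(.5885,.1505,.038)]))"
```

```text
clock: 28.7
position: [0.5099, -0.0034, 0.1474]
tcp_rot: [1.443, 1.038, -1.448]
ft_force: [0.5, -0.7, -0.1]
width: 0.044
clock: 29.5
position: [0.5096, -0.0045, 0.1473]
tcp_rot: [0.82, 1.413, -0.823]
ft_force: [-0.3, 0.1, -0.5]
width: 0.0442
clock: 30.3
position: [0.5097, -0.0045, 0.1475]
tcp_rot: [0.254, 1.559, -0.255]
ft_force: [0.1, 0.1, -0.6]
width: 0.0443
t 30.35 pos [ 0.5098 -0.0046  0.1476] w 0.0438 F [-0.3  0.1  0.1] M [-0.   -0.01  0.01]
tool x [-0.003 -0.    -1.   ] y [ 0.322  0.947 -0.001] z [ 0.947 -0.322 -0.003]  q [-0.14  0.31  0.06  1.97 -0.02  0.86  1.18]
shift tool mm [-2.7 98.3 94.6]  units total [-0.09  3.28  3.15]
yaw now -0.328 turn about tool x units -0.04
after turn: shift units [-0.08  3.26  3.16]
full turn units [-0.04 -0.02  0.01]
[[393.51067543 323.08226632]
 [494.17982252 248.05394462]]
```

View pics/w16.png

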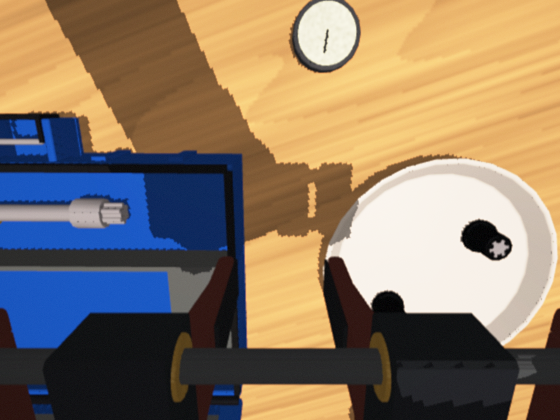

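```bash
python3 -c "
from h import *
w=cam('wrist'); A=onz(w,499,248,.038); print(A)
_,M=st(); T=A-M[:,2]*.03; T[2]=.12; go(T,C[2])"
```

```text
[0.59055934 0.15395219 0.038     ]
t 30.40 pos [ 0.5099 -0.0045  0.1478] w 0.0441 F [0.4 0.5 0.5] M [ 0.02  0.   -0.01]
tool x [-0.002 -0.    -1.   ] y [ 0.323  0.946 -0.001] z [ 0.946 -0.323 -0.002]  q [-0.14  0.31  0.06  1.97 -0.02  0.86  1.18]
t 30.40 pos [ 0.5099 -0.0045  0.1478] w 0.0441 F [0.4 0.5 0.5] M [ 0.02  0.   -0.01]
tool x [-0.002 -0.    -1.   ] y [ 0.323  0.946 -0.001] z [ 0.946 -0.323 -0.002]  q [-0.14  0.31  0.06  1.97 -0.02  0.86  1.18]
shift tool mm [ 27.7 176.1  -4.8]  units total [ 0.92  5.87 -0.16]
yaw now -0.329 turn about tool x units -0.04
after turn: shift units [ 0.93  5.87 -0.14]
full turn units [-0.04 -0.02  0.01]
```

```bash
python3 -m handwheel '{"xyz":[[0,0.9,0],[0,0.9,0],[0,0.9,0],[0.2,0.9,0],[0.3,0.9,0],[0.4,0.9,-0.15],[0,0.47,0],[0,0,0]],"dr":[[0,0,0],[0,0,0],[0,0,0],[0,0,0],[0,0,0],[0,0,0],[0,0,0],[0,0,0]],"hand":[0,0,0,0,0,0,0,0]}'
python3 -c "
from h import *
w=cam('wrist'); cv2.imwrite('pics/w17.png',w['image'])
st()
print(proj(w,[(.5906,.154,.038)]))"
```

```text
clock: 31.2
position: [0.5624, 0.1659, 0.1212]
tcp_rot: [0.254, 1.557, -0.254]
ft_force: [0.6, 0.3, -0.2]
width: 0.0442
t 31.25 pos [0.5625 0.1639 0.1216] w 0.0441 F [-0.3 -0.3  0.5] M [-0.03 -0.02 -0.02]
tool x [-0.001 -0.001 -1.   ] y [ 0.32   0.948 -0.001] z [ 0.948 -0.32  -0.001]  q [-0.38  0.46  0.02  1.81 -0.01  0.87  0.89]
[[276.70124136 267.57141624]]
```

View pics/w17.png

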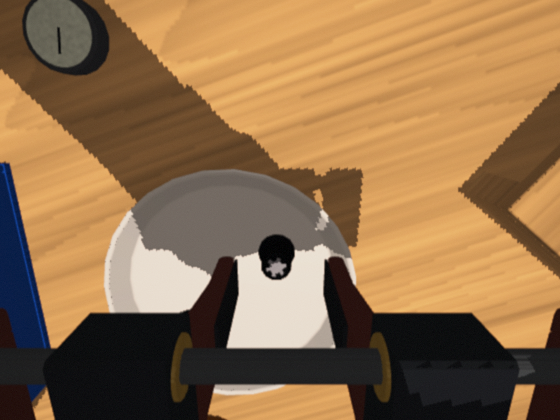

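```bash
python3 -c "
from h import *
w=cam('wrist'); A=onz(w,276,268,.038); print(A); A[2]=.026; go(A,C[2])"
```

```text
[0.59109178 0.15125425 0.038     ]
t 31.30 pos [0.5627 0.1628 0.1218] w 0.0437 F [-0.1 -0.6  0.1] M [0.01 0.01 0.03]
tool x [-0.001 -0.001 -1.   ] y [ 0.321  0.947 -0.001] z [ 0.947 -0.321 -0.   ]  q [-0.38  0.46  0.02  1.81 -0.01  0.87  0.89]
shift tool mm [95.8 -1.6 30.7]  units total [ 3.19 -0.05  1.02]
yaw now -0.327 turn about tool x units -0.02
after turn: shift units [ 3.19 -0.06  1.02]
full turn units [-0.02 -0.    0.01]
```

```bash
python3 -m handwheel '{"xyz":[[0,-0.03,0.6],[0.2,0,0.42],[0.9,0,0],[0.9,0,0],[0.7,0,0],[0.4,0,0],[0.08,0,0],[0,0,0]],"dr":[[0,0,0],[0,0,0],[0,0,0],[0,0,0],[0,0,0],[0,0,0],[0,0,0],[0,0,0]],"hand":[0,0,0,0,0,0,0,1]}'
python3 -m handwheel '{"xyz":[[0,0,0],[0,0,0],[0,0,0],[0,0,0],[0,0,0]],"dr":[[0,0,0],[0,0,0],[0,0,0],[0,0,0],[0,0,0]],"hand":[1,1,1,1,1]}'
python3 -c "
from h import *
st()"
```

```text
clock: 32.1
position: [0.5915, 0.1526, 0.0264]
tcp_rot: [0.256, 1.556, -0.257]
ft_force: [-0.2, -0.6, -0.1]
width: 0.0386
clock: 32.6
position: [0.5919, 0.1533, 0.0273]
tcp_rot: [0.256, 1.555, -0.255]
ft_force: [-1.0, -1.7, 6.5]
width: 0.0222
t 32.60 pos [0.5919 0.1533 0.0273] w 0.0222 F [-1.  -1.7  6.5] M [-0.15  0.15 -0.01]
tool x [ 0.001  0.    -1.   ] y [0.32  0.947 0.   ] z [ 0.947 -0.32   0.001]  q [-0.34  0.62  0.02  1.8  -0.01  0.71  0.92]
```

```bash
python3 -m handwheel '{"xyz":[[-0.3,0,0],[-0.7,0,0],[-0.9,0,0],[-0.9,0,0],[-0.9,0,0],[-0.4,0,0],[0,0,0]],"dr":[[0,0,0],[0,0,0],[0,0,0],[0,0,0],[0,0,0],[0,0,0],[0,0,0]],"hand":[1,1,1,1,1,1,1]}'
python3 -c "
from h import *
print(cl(robot.sense()['position']).round(4))
t=cam('top'); crop(t,200,130,500,320,2.5,'t18.png')
go(cw(.04,-.06,.15),C[2])"
```

```text
clock: 33.3
position: [0.5922, 0.1536, 0.1511]
tcp_rot: [0.256, 1.553, -0.254]
ft_force: [-0.7, -0.1, -0.1]
width: 0.0219
[-0.0274  0.3619  0.1511]
t 33.35 pos [0.5913 0.1534 0.1495] w 0.0225 F [ 0.3  0.4 -1.1] M [-0.04  0.   -0.01]
tool x [ 0.  0. -1.] y [0.32  0.948 0.   ] z [ 0.948 -0.32   0.   ]  q [-0.35  0.47  0.02  1.72 -0.01  0.95  0.92]
shift tool mm [  -0.5 -421.3   68.6]  units total [ -0.02 -14.04   2.29]
yaw now -0.325 turn about tool x units -0.01
after turn: shift units [ -0.02 -14.05   2.27]
full turn units [-0.01  0.   -0.  ]
```

View pics/t18.png

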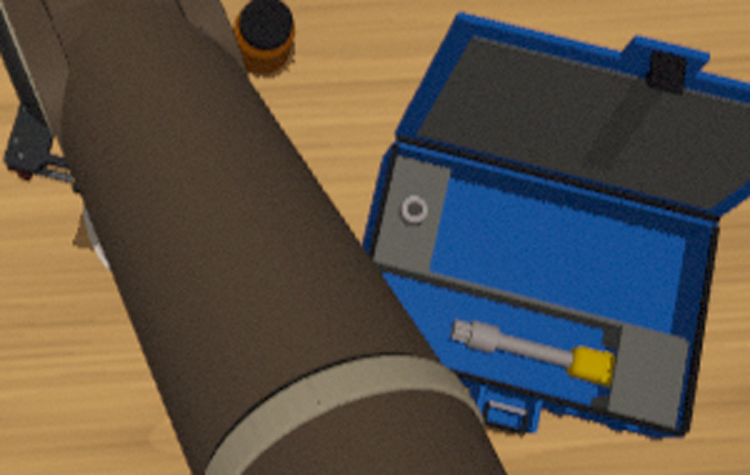

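```bash
python3 -m handwheel '{"xyz":[[0,-0.5,0.14],[0,-0.9,0.14],[0,-0.9,0.14],[0,-0.9,0.14],[0,-0.9,0.14],[0,-0.9,0.14],[0,-0.9,0.14],[0,-0.9,0.14]],"dr":[[0,0,0],[0,0,0],[0,0,0],[0,0,0],[0,0,0],[0,0,0],[0,0,0],[0,0,0]],"hand":[1,1,1,1,1,1,1,1]}'
python3 -m handwheel '{"xyz":[[0,-0.9,0.14],[0,-0.9,0.14],[0,-0.9,0.14],[0,-0.9,0.14],[0,-0.9,0.14],[0,-0.9,0.14],[0,-0.9,0.14],[0,-0.6,0.1]],"dr":[[0,0,0],[0,0,0],[0,0,0],[0,0,0],[0,0,0],[0,0,0],[0,0,0],[0,0,0]],"hand":[1,1,1,1,1,1,1,1]}'
python3 -m handwheel '{"xyz":[[0,-0.15,0],[0,0,0]],"dr":[[0,0,0],[0,0,0]],"hand":[1,1]}'
python3 -c "
from h import *
print(cl(robot.sense()['position']).round(4))
w=cam('wrist'); cv2.imwrite('pics/w18.png',w['image'])
go(cw(.04,-.06,.034),C[2])"
```

```text
clock: 34.15
position: [0.5562, -0.0532, 0.1476]
tcp_rot: [0.255, 1.559, -0.257]
ft_force: [-0.5, 0.2, -1.1]
width: 0.0216
clock: 34.95
position: [0.5198, -0.2604, 0.1477]
tcp_rot: [0.257, 1.559, -0.259]
ft_force: [0.1, -0.7, -0.0]
width: 0.0227
clock: 35.15
position: [0.5195, -0.2622, 0.1482]
tcp_rot: [0.257, 1.558, -0.257]
ft_force: [0.4, 0.6, -0.7]
width: 0.0224
[ 0.0362 -0.0554  0.1482]
t 35.20 pos [ 0.5202 -0.2611  0.1484] w 0.0223 F [-0.5  0.8  0.1] M [0.   0.04 0.02]
tool x [-0.002  0.001 -1.   ] y [ 0.32   0.947 -0.   ] z [ 0.947 -0.32  -0.002]  q [ 0.29  0.43  0.13  1.8  -0.07  0.92  1.69]
shift tool mm [114.4  -5.9   3.8]  units total [ 3.81 -0.2   0.13]
yaw now -0.326 turn about tool x units -0.02
after turn: shift units [ 3.81 -0.2   0.12]
full turn units [-0.02 -0.02  0.  ]
```

View pics/w18.png

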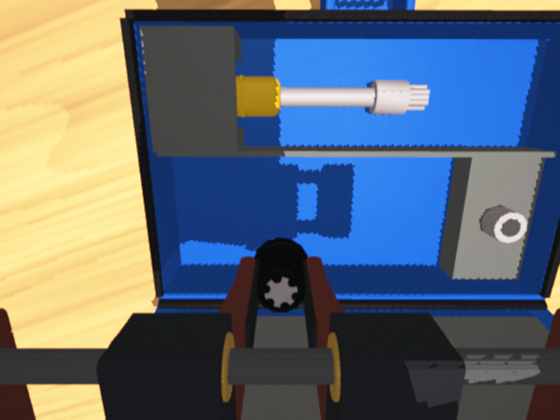

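```bash
python3 -m handwheel '{"xyz":[[0.6,-0.1,0.1],[0.9,0,0],[0.9,0,0],[0.7,0,0],[0.5,0,0],[0.25,0,0],[0.1,0,0],[0,0,0]],"dr":[[0,0,0],[0,0,0],[0,0,0],[0,0,0],[0,0,0],[0,0,0],[0,0,0],[0,0,0]],"hand":[1,1,1,1,1,1,1,1]}'
python3 -c "
from h import *
print(cl(robot.sense()['position']).round(4))
st()"
```

```text
clock: 36.0
position: [0.523, -0.2652, 0.0312]
tcp_rot: [0.255, 1.556, -0.256]
ft_force: [-0.1, 0.3, -1.1]
width: 0.0222
[ 0.0405 -0.0571  0.0312]
t 36.00 pos [ 0.523  -0.2652  0.0312] w 0.0222 F [-0.1  0.3 -1.1] M [-0.02  0.02 -0.05]
tool x [-0. -0. -1.] y [ 0.32   0.948 -0.   ] z [ 0.948 -0.32  -0.   ]  q [ 0.31  0.59  0.1   1.87 -0.09  0.69  1.71]
```

```bash
python3 -m handwheel '{"xyz":[[0.1,0,0],[0.03,0,0],[0,0,0],[0,0,0],[0,0,0],[0,0,0]],"dr":[[0,0,0],[0,0,0],[0,0,0],[0,0,0],[0,0,0],[0,0,0]],"hand":[1,1,1,0.1,0.1,0.1]}'
python3 -m handwheel '{"xyz":[[-0.4,0,0],[-0.8,0,0],[-0.9,0,0],[-0.9,0,0],[-0.9,0,0],[-0.2,0,0],[0,0,0]],"dr":[[0,0,0],[0,0,0],[0,0,0],[0,0,0],[0,0,0],[0,0,0],[0,0,0]],"hand":[0.1,0.1,0.1,0.1,0.1,0.1,0]}'
python3 -c "
from h import *
w=cam('wrist'); cv2.imwrite('pics/w19.png',w['image'])
t=cam('top'); cv2.imwrite('pics/t19.png',t['image'])
go(cw(.0,.2,.15),C[2])"
```

```text
clock: 36.6
position: [0.5228, -0.2654, 0.0272]
tcp_rot: [0.255, 1.556, -0.256]
ft_force: [0.1, 0.3, -1.5]
width: 0.0386
clock: 37.3
position: [0.5234, -0.2656, 0.1515]
tcp_rot: [0.255, 1.554, -0.256]
ft_force: [0.0, 0.3, 0.4]
width: 0.0429
t 37.40 pos [ 0.5223 -0.265   0.1493] w 0.0436 F [-0.2  0.4 -1.7] M [ 0.04 -0.05  0.08]
tool x [-0.002  0.    -1.   ] y [ 0.32   0.947 -0.   ] z [ 0.947 -0.32  -0.002]  q [ 0.29  0.43  0.13  1.79 -0.07  0.93  1.69]
shift tool mm [ -0.8 257.1 -40.1]  units total [-0.03  8.57 -1.34]
yaw now -0.325 turn about tool x units -0.01
after turn: shift units [-0.02  8.57 -1.32]
full turn units [-0.01 -0.02  0.  ]
```

View pics/w19.png

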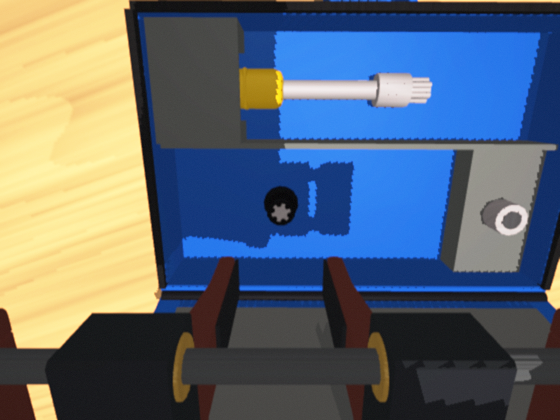

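View pics/t19.png

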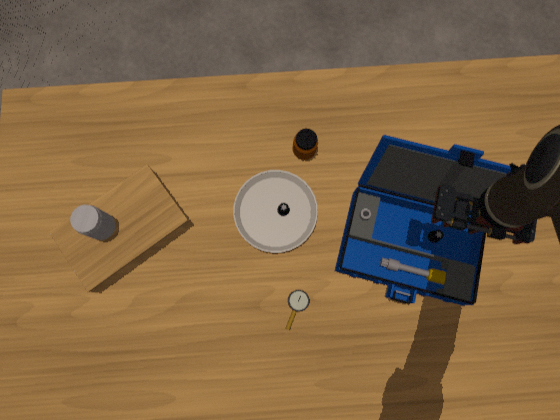

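```bash
python3 -c "
from h import *
t=cam('top'); crop(t,230,165,325,260,6,'t20.png'); A=onz(t,283.7,207.5,.038); print(A); 
_,M=st(); T=A-M[:,2]*.03; T[2]=.12; go(T,C[2])"
```

```text
[0.60716167 0.08781971 0.038     ]
t 37.45 pos [ 0.5221 -0.2649  0.1488] w 0.0441 F [-0.5  0.6 -0.4] M [-0.01 -0.01 -0.01]
tool x [-0.003  0.    -1.   ] y [ 0.32   0.948 -0.   ] z [ 0.948 -0.32  -0.003]  q [ 0.29  0.43  0.13  1.79 -0.07  0.93  1.69]
t 37.45 pos [ 0.5221 -0.2649  0.1488] w 0.0441 F [-0.5  0.6 -0.4] M [-0.01 -0.01 -0.01]
tool x [-0.003  0.    -1.   ] y [ 0.32   0.948 -0.   ] z [ 0.948 -0.32  -0.003]  q [ 0.29  0.43  0.13  1.79 -0.07  0.93  1.69]
shift tool mm [ 28.9 361.4 -62.1]  units total [ 0.96 12.05 -2.07]
yaw now -0.325 turn about tool x units -0.01
after turn: shift units [ 0.96 12.05 -2.06]
full turn units [-0.01 -0.02  0.  ]
```

View pics/t20.png

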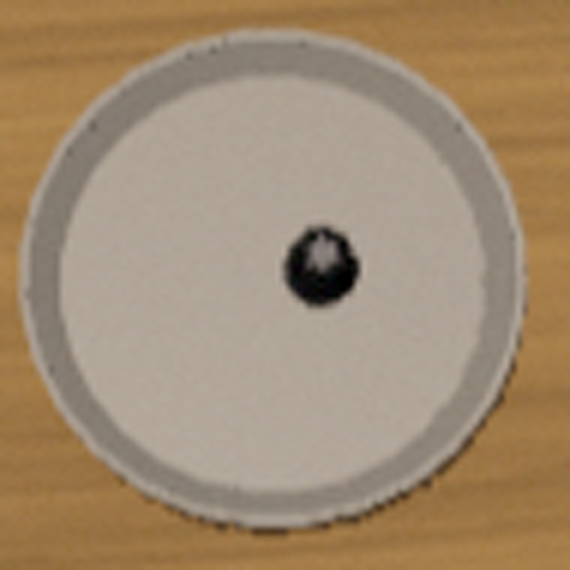

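The second nut was shifted but still stands in the dish, at about (0.607, 0.088).

```bash
python3 -m handwheel '{"xyz":[[0,0.6,-0.15],[0,0.9,-0.15],[0,0.9,-0.15],[0,0.9,-0.15],[0,0.9,-0.15],[0,0.9,-0.15],[0,0.9,-0.15],[0,0.9,-0.15]],"dr":[[0,0,0],[0,0,0],[0,0,0],[0,0,0],[0,0,0],[0,0,0],[0,0,0],[0,0,0]],"hand":[0,0,0,0,0,0,0,0]}'
python3 -m handwheel '{"xyz":[[0,0.9,-0.15],[0,0.9,-0.15],[0.2,0.9,-0.15],[0.3,0.9,-0.15],[0.3,0.9,-0.15],[0.15,0.6,-0.1],[0,0,0],[0,0,0]],"dr":[[0,0,0],[0,0,0],[0,0,0],[0,0,0],[0,0,0],[0,0,0],[0,0,0],[0,0,0]],"hand":[0,0,0,0,0,0,0,0]}'
python3 -c "
from h import *
w=cam('wrist'); cv2.imwrite('pics/w20.png',w['image'])
st()
print(proj(w,[(.6072,.0878,.038)]))"
```

```text
clock: 38.25
position: [0.5542, -0.0565, 0.1484]
tcp_rot: [0.255, 1.559, -0.256]
ft_force: [0.0, -0.6, -0.0]
width: 0.0443
clock: 39.05
position: [0.5789, 0.0948, 0.1202]
tcp_rot: [0.254, 1.558, -0.257]
ft_force: [0.6, 0.2, 0.1]
width: 0.0442
t 39.10 pos [0.5792 0.094  0.1207] w 0.0442 F [-1.  -0.3  0.3] M [ 0.   -0.03  0.04]
tool x [-0.002 -0.001 -1.   ] y [ 0.321  0.947 -0.002] z [ 0.947 -0.321 -0.002]  q [-0.27  0.47  0.03  1.81 -0.02  0.87  1.02]
[[283.2691383  266.35562259]]
```

View pics/w20.png

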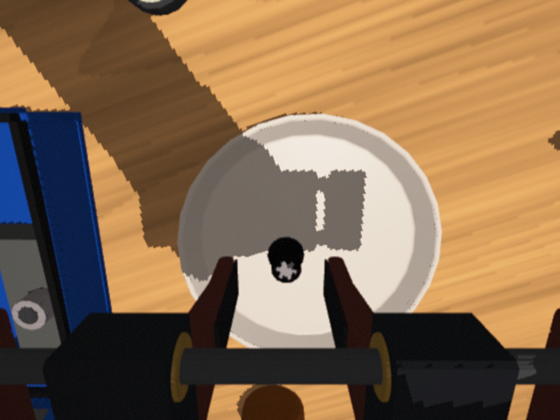

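```bash
python3 -c "
from h import *
w=cam('wrist'); A=onz(w,286,269,.038); print(A); A[2]=.026; go(A,C[2])"
```

```text
[0.61042451 0.08810098 0.038     ]
t 39.15 pos [0.5795 0.0937 0.1211] w 0.0438 F [ 0.2  0.5 -0.1] M [ 0.01  0.02 -0.02]
tool x [-0.001 -0.001 -1.   ] y [ 0.321  0.947 -0.002] z [ 0.947 -0.321 -0.001]  q [-0.27  0.47  0.03  1.81 -0.02  0.87  1.02]
shift tool mm [95.   4.8 31.2]  units total [3.17 0.16 1.04]
yaw now -0.327 turn about tool x units -0.03
after turn: shift units [3.17 0.15 1.04]
full turn units [-0.03 -0.01  0.02]
```

```bash
python3 -m handwheel '{"xyz":[[0,0.15,0.6],[0.2,0,0.43],[0.9,0,0],[0.9,0,0],[0.7,0,0],[0.4,0,0],[0.07,0,0],[0,0,0]],"dr":[[0,0,0],[0,0,0],[0,0,0],[0,0,0],[0,0,0],[0,0,0],[0,0,0],[0,0,0]],"hand":[0,0,0,0,0,0,0,1]}'
python3 -m handwheel '{"xyz":[[0,0,0],[0,0,0],[0,0,0],[0,0,0],[0,0,0]],"dr":[[0,0,0],[0,0,0],[0,0,0],[0,0,0],[0,0,0]],"hand":[1,1,1,1,1]}'
python3 -m handwheel '{"xyz":[[-0.3,0,0],[-0.7,0,0],[-0.9,0,0],[-0.9,0,0],[-0.9,0,0],[-0.4,0,0],[0,0,0]],"dr":[[0,0,0],[0,0,0],[0,0,0],[0,0,0],[0,0,0],[0,0,0],[0,0,0]],"hand":[1,1,1,1,1,1,1]}'
python3 -c "
from h import *
print(cl(robot.sense()['position']).round(4))
go(cw(.04,.01,.15),C[2])"
```

```text
clock: 39.95
position: [0.6105, 0.0893, 0.0263]
tcp_rot: [0.255, 1.556, -0.256]
ft_force: [0.1, 0.2, 0.5]
width: 0.0391
clock: 40.45
position: [0.6111, 0.0898, 0.0273]
tcp_rot: [0.256, 1.555, -0.255]
ft_force: [-0.3, -0.9, 7.0]
width: 0.0225
clock: 41.15
position: [0.6113, 0.0901, 0.1511]
tcp_rot: [0.256, 1.553, -0.255]
ft_force: [-0.3, -0.6, -0.2]
width: 0.022
[0.011  0.3078 0.1511]
t 41.15 pos [0.6113 0.0901 0.1511] w 0.0220 F [-0.3 -0.6 -0.2] M [ 0.02 -0.03 -0.03]
tool x [ 0.002  0.    -1.   ] y [0.32  0.947 0.001] z [ 0.947 -0.32   0.002]  q [-0.25  0.47  0.04  1.71 -0.02  0.96  1.04]
shift tool mm [   0.8 -297.7   29.4]  units total [ 0.03 -9.92  0.98]
yaw now -0.326 turn about tool x units -0.01
after turn: shift units [ 0.04 -9.93  0.97]
full turn units [-0.01  0.02 -0.01]
```

```bash
python3 -m handwheel '{"xyz":[[0,-0.5,0.09],[0,-0.9,0.09],[0,-0.9,0.09],[0,-0.9,0.09],[0,-0.9,0.09],[0,-0.9,0.09],[0,-0.9,0.09],[0,-0.9,0.09]],"dr":[[0,0,0],[0,0,0],[0,0,0],[0,0,0],[0,0,0],[0,0,0],[0,0,0],[0,0,0]],"hand":[1,1,1,1,1,1,1,1]}'
python3 -m handwheel '{"xyz":[[0,-0.9,0.09],[0,-0.9,0.09],[0,-0.8,0.09],[0,-0.4,0.05],[0,0,0],[0,0,0]],"dr":[[0,0,0],[0,0,0],[0,0,0],[0,0,0],[0,0,0],[0,0,0]],"hand":[1,1,1,1,1,1]}'
python3 -c "
from h import *
print(cl(robot.sense()['position']).round(4))
w=cam('wrist'); cv2.imwrite('pics/w21.png',w['image'])
go(cw(.04,.01,.029),C[2])"
```

```text
clock: 41.95
position: [0.5636, -0.1126, 0.1474]
tcp_rot: [0.255, 1.56, -0.257]
ft_force: [-0.3, 0.0, 0.3]
width: 0.0223
clock: 42.55
position: [0.5456, -0.1979, 0.1486]
tcp_rot: [0.256, 1.558, -0.255]
ft_force: [1.0, 0.6, -0.4]
width: 0.0224
[0.0405 0.0139 0.1486]
t 42.60 pos [ 0.546  -0.1973  0.1488] w 0.0224 F [ 0.4  0.1 -0.8] M [0.02 0.   0.04]
tool x [-0.002  0.001 -1.   ] y [0.319 0.948 0.   ] z [ 0.948 -0.319 -0.002]  q [ 0.19  0.42  0.1   1.8  -0.05  0.92  1.56]
shift tool mm [119.8  -4.6  -0.4]  units total [ 3.99 -0.15 -0.01]
yaw now -0.324 turn about tool x units 0.00
after turn: shift units [ 3.99 -0.15 -0.02]
full turn units [ 0.   -0.02 -0.  ]
```

View pics/w21.png

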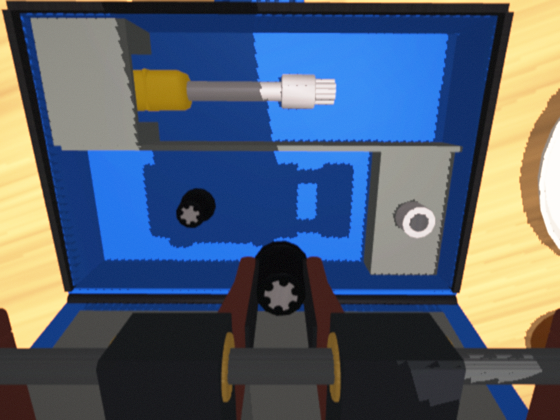

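```bash
python3 -m handwheel '{"xyz":[[0.6,0,0],[0.9,0,0],[0.9,0,0],[0.7,0,0],[0.5,0,0],[0.25,0,0],[0.15,0,0],[0.03,0,0]],"dr":[[0,0,0],[0,0,0],[0,0,0],[0,0,0],[0,0,0],[0,0,0],[0,0,0],[0,0,0]],"hand":[1,1,1,1,1,1,1,1]}'
python3 -m handwheel '{"xyz":[[0.02,0,0],[0,0,0],[0,0,0],[0,0,0],[0,0,0]],"dr":[[0,0,0],[0,0,0],[0,0,0],[0,0,0],[0,0,0]],"hand":[1,1,0.1,0.1,0.1]}'
python3 -m handwheel '{"xyz":[[-0.4,0,0],[-0.8,0,0],[-0.9,0,0],[-0.9,0,0],[-0.9,0,0],[-0.2,0,0],[0,0,0]],"dr":[[0,0,0],[0,0,0],[0,0,0],[0,0,0],[0,0,0],[0,0,0],[0,0,0]],"hand":[0.1,0.1,0.1,0.1,0.1,0.1,0.1]}'
python3 -c "
from h import *
w=cam('wrist'); cv2.imwrite('pics/w22.png',w['image'])
t=cam('top'); cv2.imwrite('pics/t22.png',t['image'])
st()"
```

```text
clock: 43.4
position: [0.5461, -0.1985, 0.0286]
tcp_rot: [0.255, 1.556, -0.256]
ft_force: [0.3, 0.3, -0.7]
width: 0.0225
clock: 43.9
position: [0.546, -0.1989, 0.0282]
tcp_rot: [0.255, 1.556, -0.256]
ft_force: [-0.2, 0.7, 0.3]
width: 0.0388
clock: 44.6
position: [0.5465, -0.1989, 0.1523]
tcp_rot: [0.255, 1.554, -0.256]
ft_force: [0.2, 0.1, -0.4]
width: 0.0397
t 44.70 pos [ 0.5454 -0.1985  0.1501] w 0.0395 F [-0.5 -0.2 -0.1] M [-0.02 -0.    0.07]
tool x [-0.002  0.    -1.   ] y [ 0.32   0.948 -0.001] z [ 0.948 -0.32  -0.002]  q [ 0.19  0.42  0.11  1.8  -0.05  0.92  1.56]
```

View pics/w22.png

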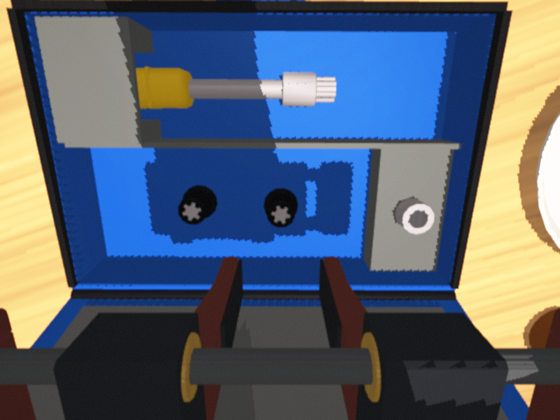

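View pics/t22.png

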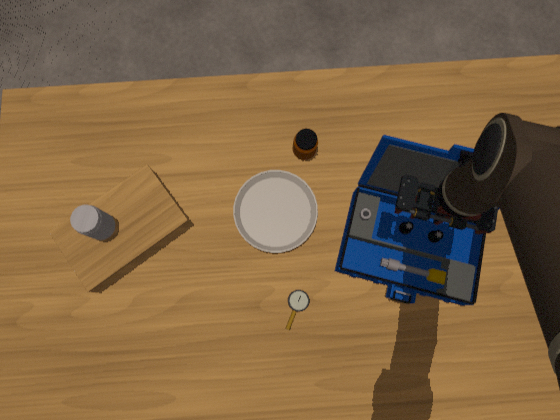

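```bash
python3 -m handwheel '{"xyz":[[-0.6,0,0],[-0.9,0,0],[-0.9,0,0],[-0.9,0,0],[-0.9,0,0],[-0.9,0,0],[-0.9,0,0],[0,0,0]],"dr":[[0,0,0],[0,0,0],[0,0,0],[0,0,0],[0,0,0],[0,0,0],[0,0,0],[0,0,0]],"hand":[1,1,1,1,1,1,1,1]}'
python3 -c "
from h import *
s=cam('side'); crop(s,240,0,440,200,3,'s23.png')
go(cw(.205,.0,.335),C[2])"
```

```text
clock: 45.5
position: [0.5471, -0.1991, 0.333]
tcp_rot: [0.255, 1.553, -0.256]
ft_force: [0.8, -0.7, -0.1]
width: 0.0004
t 45.55 pos [ 0.5465 -0.1988  0.3309] w 0.0002 F [-0.6  0.3 -0.1] M [0.06 0.01 0.  ]
tool x [ 0.    -0.001 -1.   ] y [ 0.32   0.947 -0.   ] z [ 0.947 -0.32   0.   ]  q [ 0.17  0.27  0.12  1.57 -0.03  1.3   1.54]
shift tool mm [ -4.  -13.1 163.5]  units total [-0.13 -0.44  5.45]
yaw now -0.326 turn about tool x units -0.01
after turn: shift units [-0.14 -0.44  5.45]
full turn units [-0.01  0.    0.  ]
```

View pics/s23.png

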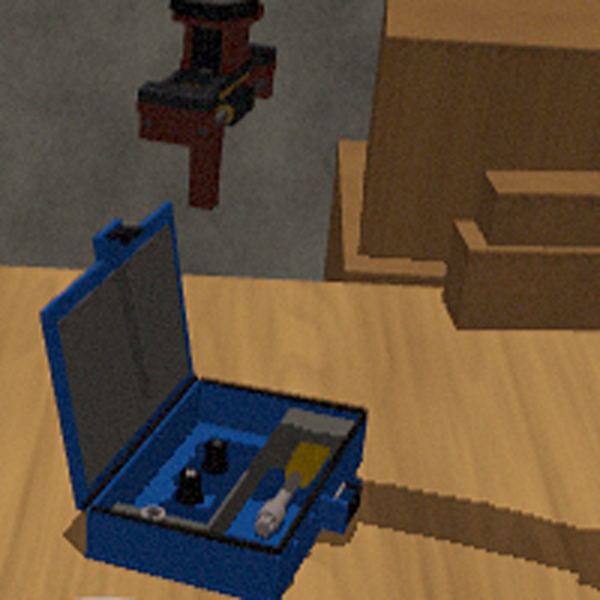

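```bash
python3 -m handwheel '{"xyz":[[-0.15,-0.1,0.5],[0,-0.1,0.8],[0,-0.1,0.8],[0,-0.1,0.8],[0,0,0.8],[0,0,0.8],[0,0,0.8],[0,0,0.3]],"dr":[[0,0,0],[0,0,0],[0,0,0],[0,0,0],[0,0,0],[0,0,0],[0,0,0],[0,0,0]],"hand":[1,1,1,1,1,1,1,1]}'
python3 -c "
from h import *
s=cam('side'); crop(s,200,0,400,200,3,'s24.png')
print(cl(robot.sense()['position']).round(4))
go(cw(.205,.0,.245),C[2])"
```

```text
clock: 46.35
position: [0.7023, -0.2638, 0.3306]
tcp_rot: [0.256, 1.562, -0.255]
ft_force: [0.1, 0.2, 0.3]
width: 0.0003
[0.2102 0.0013 0.3303]
t 46.40 pos [ 0.7025 -0.2639  0.3303] w 0.0003 F [-0.8  0.6 -1.6] M [0.07 0.09 0.02]
tool x [-0.006  0.001 -1.   ] y [ 0.32   0.948 -0.001] z [ 0.948 -0.32  -0.006]  q [ 0.22  0.6   0.15  1.08 -0.08  1.47  1.59]
shift tool mm [85.4 -1.3 -4.7]  units total [ 2.85 -0.04 -0.16]
yaw now -0.325 turn about tool x units -0.01
after turn: shift units [ 2.84 -0.04 -0.17]
full turn units [-0.01 -0.06  0.01]
```

View pics/s24.png

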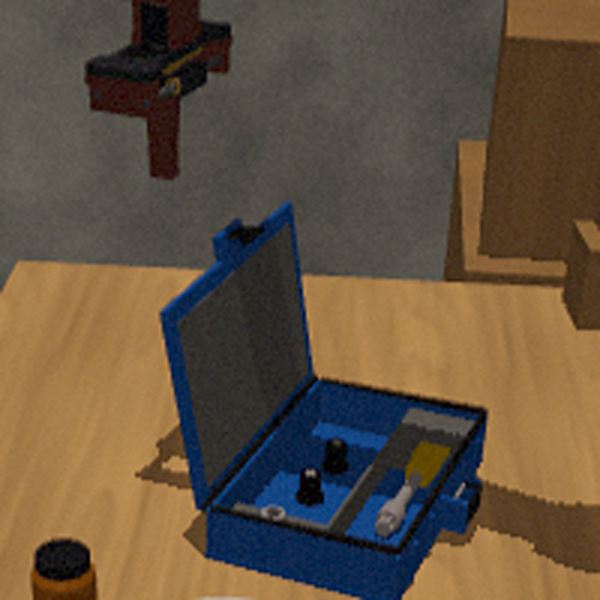

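Clear of the lid and behind it. Lower.

```bash
python3 -m handwheel '{"xyz":[[0.5,0,0],[0.8,0,0],[0.8,0,0],[0.7,0,0],[0,0,0],[0,0,0]],"dr":[[0,0,0],[0,0,0],[0,0,0],[0,0,0],[0,0,0],[0,0,0]],"hand":[1,1,1,1,1,1]}'
python3 -c "
from h import *
s=cam('side'); crop(s,200,0,400,200,3,'s25.png')
print(cl(robot.sense()['position']).round(4))
go(cw(.145,.0,.245),C[2])"
```

```text
clock: 47.0
position: [0.7007, -0.2636, 0.2501]
tcp_rot: [0.256, 1.559, -0.256]
ft_force: [-1.0, -0.3, 0.5]
width: 0.0007
[0.209  0.001  0.2515]
t 47.05 pos [ 0.7013 -0.2638  0.2515] w 0.0007 F [-0.2  0.  -0.1] M [-0.03  0.06 -0.03]
tool x [-0.001 -0.    -1.   ] y [ 0.32   0.947 -0.001] z [ 0.947 -0.32  -0.001]  q [ 0.22  0.62  0.14  1.22 -0.08  1.3   1.6 ]
shift tool mm [  6.5  -1.1 -64. ]  units total [ 0.22 -0.04 -2.13]
yaw now -0.326 turn about tool x units -0.01
after turn: shift units [ 0.22 -0.03 -2.13]
full turn units [-0.01 -0.01  0.01]
```

View pics/s25.png

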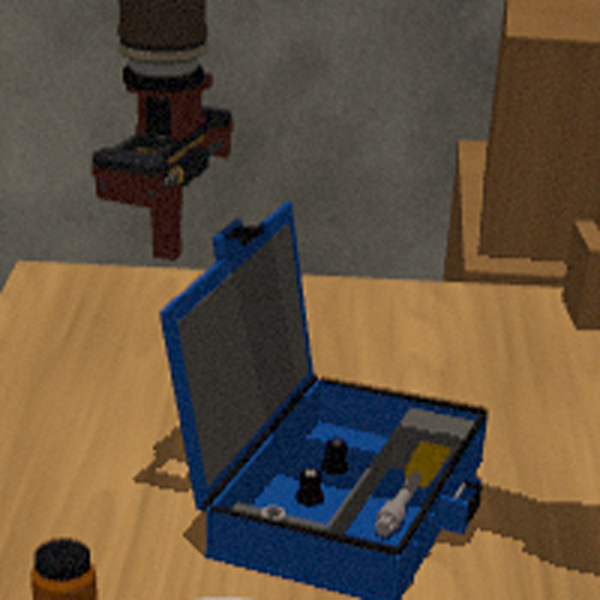

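```bash
python3 -m handwheel '{"xyz":[[0,0,-0.4],[0,0,-0.5],[0,0,-0.5],[0,0,-0.3],[0,0,-0.2],[0,0,-0.2],[0,0,-0.2],[0,0,-0.2]],"dr":[[0,0,0],[0,0,0],[0,0,0],[0,0,0],[0,0,0],[0,0,0],[0,0,0],[0,0,0]],"hand":[1,1,1,1,1,1,1,1]}'
python3 -c "
from h import *
s=cam('side'); crop(s,200,0,400,200,3,'s26.png')
print(cl(robot.sense()['position']).round(4))
st()"
```

```text
clock: 47.85
position: [0.6301, -0.2397, 0.2513]
tcp_rot: [0.255, 1.556, -0.256]
ft_force: [1.0, -0.6, 0.3]
width: 0.0007
[0.133  0.0011 0.2513]
t 47.90 pos [ 0.6293 -0.2395  0.2513] w 0.0007 F [ 0.6 -0.3 -0.5] M [ 0.02 -0.04 -0.01]
tool x [-0.001 -0.    -1.   ] y [ 0.32   0.947 -0.001] z [ 0.947 -0.32  -0.001]  q [ 0.2   0.48  0.13  1.45 -0.07  1.21  1.59]
```

View pics/s26.png

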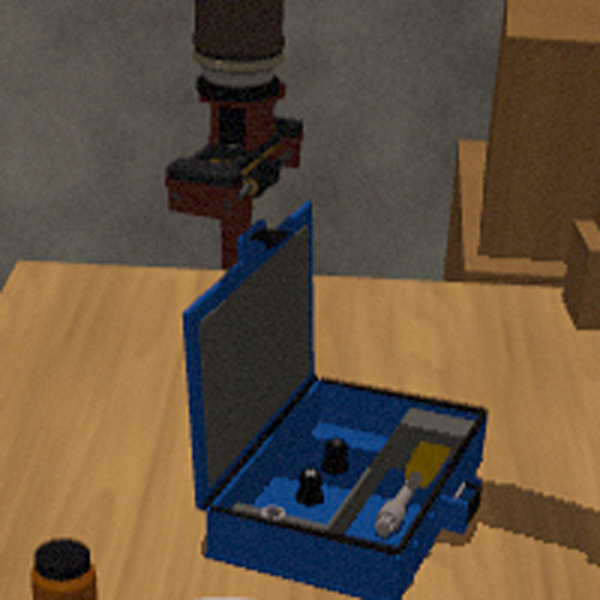

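```bash
python3 -m handwheel '{"xyz":[[0,0,-0.3],[0,0,-0.3],[0,0,-0.3],[0,0,-0.3],[0,0,-0.3],[0,0,-0.3],[0,0,-0.3],[0,0,-0.3]],"dr":[[0,0,0],[0,0,0],[0,0,0],[0,0,0],[0,0,0],[0,0,0],[0,0,0],[0,0,0]],"hand":[1,1,1,1,1,1,1,1]}'
python3 -m handwheel '{"xyz":[[0,0,-0.3],[0,0,-0.3],[0,0,-0.3],[0,0,0]],"dr":[[0,0,0],[0,0,0],[0,0,0],[0,0,0]],"hand":[1,1,1,1]}'
python3 -c "
from h import *
s=cam('side'); crop(s,200,0,400,200,3,'s27.png')
print(cl(robot.sense()['position']).round(4))
st()"
```

```text
clock: 48.7
position: [0.5612, -0.2166, 0.2514]
tcp_rot: [0.255, 1.556, -0.256]
ft_force: [0.6, -0.8, -0.1]
width: 0.0006
clock: 49.1
position: [0.5353, -0.2079, 0.2516]
tcp_rot: [0.255, 1.557, -0.256]
ft_force: [-0.0, 0.7, -0.3]
width: 0.0004
[0.0346 0.0012 0.2516]
t 49.15 pos [ 0.536  -0.208   0.2516] w 0.0000 F [ 0.3 -0.3  1.3] M [-0.02 -0.02  0.02]
tool x [-0.001 -0.    -1.   ] y [ 0.32   0.947 -0.   ] z [ 0.947 -0.32  -0.001]  q [ 0.19  0.31  0.13  1.71 -0.04  1.13  1.57]
```

View pics/s27.png

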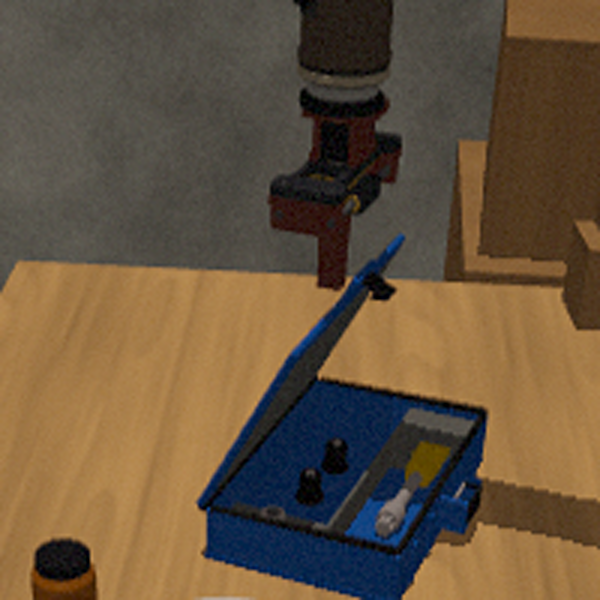

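```bash
for i in 1 2 3; do python3 -m handwheel '{"xyz":[[0,0,0],[0,0,0],[0,0,0],[0,0,0],[0,0,0],[0,0,0],[0,0,0],[0,0,0]],"dr":[[0,0,0],[0,0,0],[0,0,0],[0,0,0],[0,0,0],[0,0,0],[0,0,0],[0,0,0]],"hand":[1,1,1,1,1,1,1,1]}'|head -1; done
python3 -c "
from h import *
s=cam('side'); crop(s,200,0,400,200,3,'s28.png')
go(cw(-.085,0,.15),C[2])"
```

```text
clock: 49.95
clock: 50.75
clock: 51.55
t 51.60 pos [ 0.5365 -0.2081  0.2513] w 0.0005 F [-0.4 -0.8 -0.1] M [ 0.03  0.   -0.  ]
tool x [-0.001 -0.    -1.   ] y [ 0.32   0.947 -0.001] z [ 0.947 -0.32  -0.001]  q [ 0.19  0.31  0.13  1.7  -0.04  1.13  1.57]
shift tool mm [ 101.4   -1.4 -120. ]  units total [ 3.38 -0.05 -4.  ]
yaw now -0.326 turn about tool x units -0.01
after turn: shift units [ 3.38 -0.04 -4.  ]
full turn units [-0.01 -0.01  0.01]
```

View pics/s28.png

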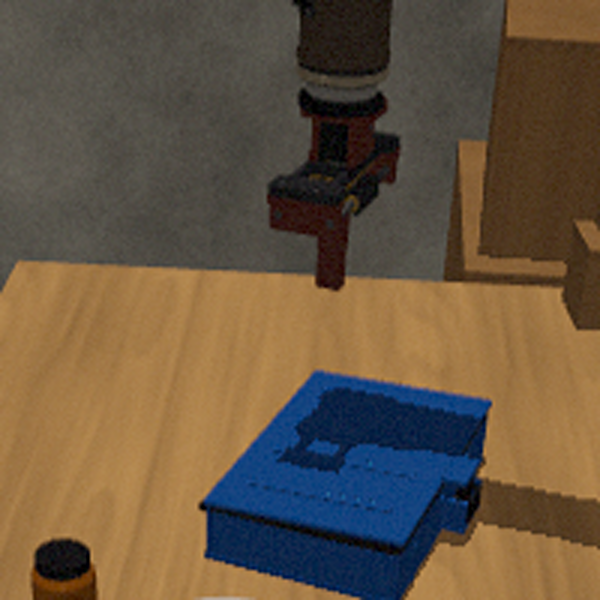

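```bash
python3 -m handwheel '{"xyz":[[0,0,-0.5],[0,0,-0.8],[0.2,0,-0.8],[0.6,0,-0.8],[0.8,0,-0.7],[0.8,0,-0.4],[0.7,0,0],[0.5,0,0]],"dr":[[0,0,0],[0,0,0],[0,0,0],[0,0,0],[0,0,0],[0,0,0],[0,0,0],[0,0,0]],"hand":[1,1,1,1,1,1,1,1]}'
python3 -m handwheel '{"xyz":[[0.9,0,0],[0.5,0,0],[0,0,0]],"dr":[[0,0,0],[0,0,0],[0,0,0]],"hand":[1,1,1]}'
python3 -c "
from h import *
print(cl(robot.sense()['position']).round(4))
s=cam('side'); crop(s,240,60,400,210,4,'s29.png')
go(cw(-.085,0,.08),C[2])"
```

```text
clock: 52.4
position: [0.422, -0.1696, 0.1425]
tcp_rot: [0.255, 1.557, -0.256]
ft_force: [0.5, 0.1, 0.1]
width: 0.0006
clock: 52.7
position: [0.4214, -0.1694, 0.0999]
tcp_rot: [0.256, 1.56, -0.256]
ft_force: [0.4, 0.3, -0.4]
width: 0.0006
[-0.0863  0.0013  0.0999]
t 52.75 pos [ 0.4221 -0.1697  0.101 ] w 0.0005 F [ 0.7 -0.4 -0.3] M [-0.02 -0.03  0.02]
tool x [-0.003  0.    -1.   ] y [ 0.32   0.947 -0.001] z [ 0.947 -0.32  -0.002]  q [ 0.19  0.3   0.1   2.14 -0.04  0.71  1.57]
shift tool mm [21.  -1.3  0.6]  units total [ 0.7  -0.04  0.02]
yaw now -0.326 turn about tool x units -0.01
after turn: shift units [ 0.7  -0.04  0.02]
full turn units [-0.01 -0.02  0.01]
```

View pics/s29.png

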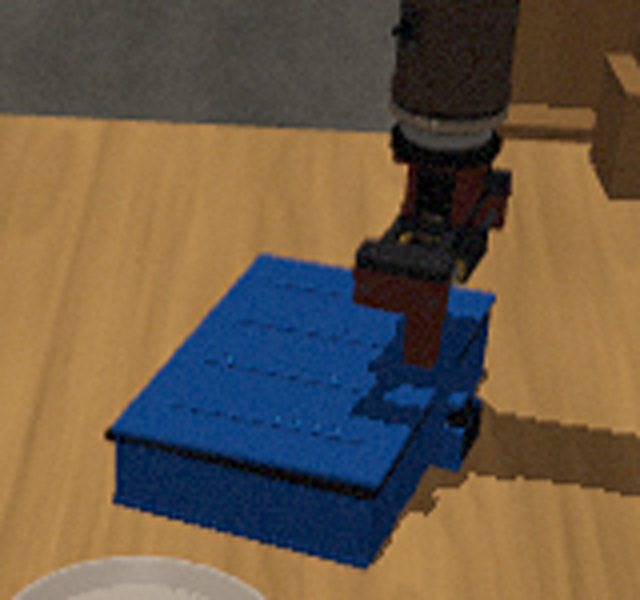

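```bash
python3 -m handwheel '{"xyz":[[0.2,0,0],[0.15,0,0],[0,0,0]],"dr":[[0,0,0],[0,0,0],[0,0,0]],"hand":[1,1,1]}'
python3 -m handwheel '{"xyz":[[0.07,0,0],[0.07,0,0],[0,0,0]],"dr":[[0,0,0],[0,0,0],[0,0,0]],"hand":[1,1,1]}'
```

```text
clock: 53.05
position: [0.4226, -0.1698, 0.0909]
tcp_rot: [0.255, 1.556, -0.256]
ft_force: [0.2, 0.1, 0.0]
width: 0.0003
clock: 53.35
position: [0.4228, -0.1699, 0.0869]
tcp_rot: [0.255, 1.556, -0.256]
ft_force: [-0.7, -0.8, 2.5]
width: 0.0006
```

```bash
for i in 1 2; do python3 -m handwheel '{"xyz":[[0.05,0,0],[0.05,0,0],[0,0,0]],"dr":[[0,0,0],[0,0,0],[0,0,0]],"hand":[1,1,1]}'; done
```

```text
clock: 53.65
position: [0.4226, -0.1698, 0.0839]
tcp_rot: [0.255, 1.556, -0.256]
ft_force: [-0.9, -0.2, 3.8]
width: 0.0008
clock: 53.95
position: [0.4224, -0.1697, 0.081]
tcp_rot: [0.255, 1.557, -0.256]
ft_force: [-2.1, 0.3, 7.5]
width: 0.0003
```

```bash
for i in 1 2; do python3 -m handwheel '{"xyz":[[0.05,0,0],[0,0,0]],"dr":[[0,0,0],[0,0,0]],"hand":[1,1]}'; done
```

```text
clock: 54.15
position: [0.4224, -0.1697, 0.0798]
tcp_rot: [0.255, 1.557, -0.256]
ft_force: [-4.4, 1.9, 13.1]
width: 0.0002
clock: 54.35
position: [0.4223, -0.1697, 0.0785]
tcp_rot: [0.256, 1.557, -0.256]
ft_force: [-5.5, 2.8, 16.3]
width: 0.0007
```

```bash
python3 -m handwheel '{"xyz":[[0.04,0,0],[0,0,0],[0,0,0]],"dr":[[0,0,0],[0,0,0],[0,0,0]],"hand":[1,1,1]}'
python3 -m handwheel '{"xyz":[[-0.1,0,0],[-0.1,0,0],[-0.1,0,0],[0,0,0]],"dr":[[0,0,0],[0,0,0],[0,0,0],[0,0,0]],"hand":[1,1,1,1]}'
python3 -m handwheel '{"xyz":[[-0.3,0,0],[-0.7,0,0],[-0.9,0,0],[-0.9,0,0],[-0.9,0,0],[-0.9,0,0],[0,0,0],[0,0,0]],"dr":[[0,0,0],[0,0,0],[0,0,0],[0,0,0],[0,0,0],[0,0,0],[0,0,0],[0,0,0]],"hand":[1,1,1,1,1,1,1,1]}'
python3 -c "
from h import *
s=cam('side'); crop(s,240,60,400,210,4,'s30.png')
w=cam('wrist'); cv2.imwrite('pics/w30.png',w['image'])"
```

```text
clock: 54.65
position: [0.4224, -0.1697, 0.078]
tcp_rot: [0.256, 1.557, -0.256]
ft_force: [-9.2, 4.1, 25.3]
width: 0.0007
clock: 55.05
position: [0.4228, -0.1699, 0.0857]
tcp_rot: [0.255, 1.556, -0.256]
ft_force: [-0.3, 0.4, 0.7]
width: 0.0004
clock: 55.85
position: [0.4228, -0.1698, 0.224]
tcp_rot: [0.255, 1.555, -0.256]
ft_force: [0.5, -0.1, -0.6]
width: 0.0005
```

View pics/s30.png

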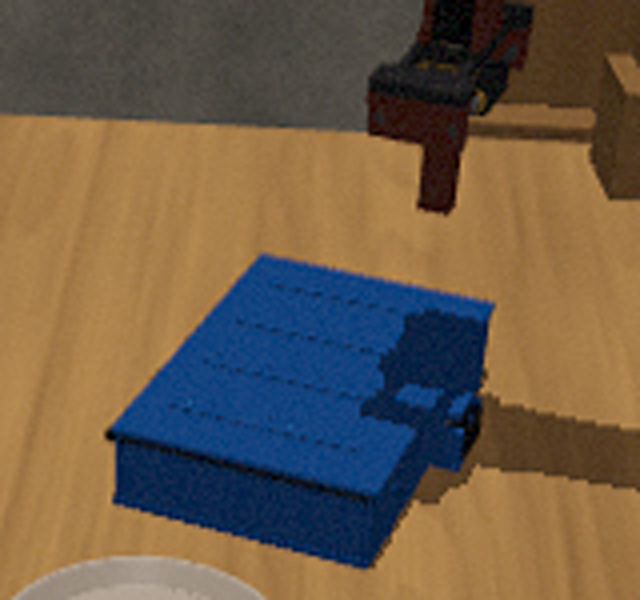

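View pics/w30.png

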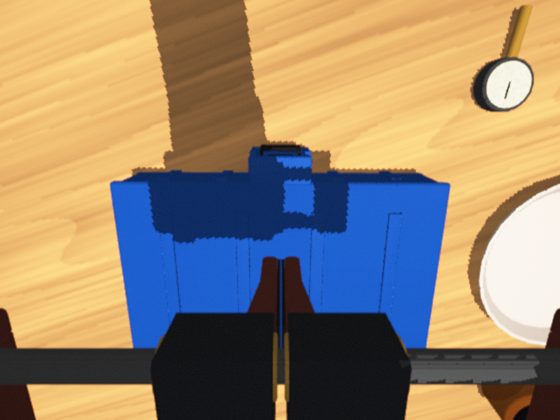

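```bash
python3 -m handwheel '{"xyz":[[-0.9,0,0],[-0.9,0,0],[0,0,0],[0,0,0],[0,0,0]],"dr":[[0,0,0],[0,0,0],[0,0,0],[0,0,0],[0,0,0]],"hand":[1,1,1,1,1]}'
python3 - <<'E'
from h import *
s=cam('side'); print(((proj(s,[cw(-.103,.153,.069),cw(-.103,.153,.0765),cw(-.103,-.153,.069),cw(-.103,-.153,.0765)])-[240,60])*4).round(1))
a=cv2.imread('pics/s29.png'); b=cv2.imread('pics/s30.png')
cv2.imwrite('pics/cmp.png',np.hstack([a[260:520,300:520],b[260:520,300:520]]).repeat(1,0)); 
t=cam('top'); cv2.imwrite('pics/t31.png',t['image'])
E
```

```text
clock: 56.45
position: [0.422, -0.1695, 0.276]
tcp_rot: [0.255, 1.559, -0.256]
ft_force: [-0.0, 0.4, 0.3]
width: 0.0003
[[374.  494. ]
 [375.  485. ]
 [490.3 302.3]
 [491.5 294.1]]
```

View pics/cmp.png

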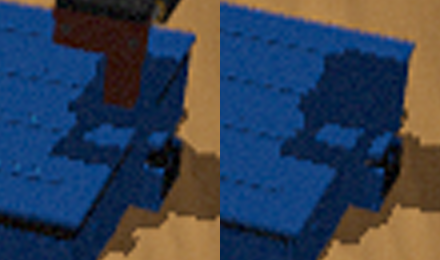

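View pics/t31.png

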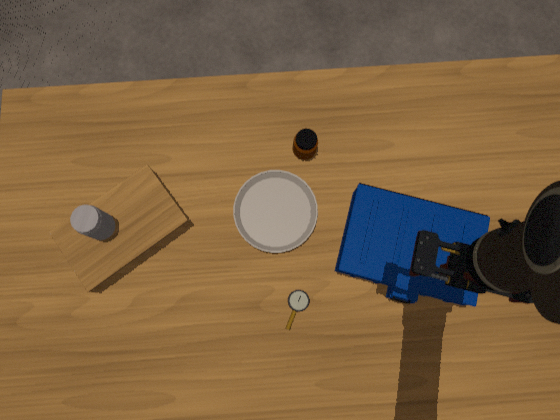

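The dark gasket gap seen before pressing (left) has closed and stays closed (right). The dish, jar, tin and gauge have not moved, and the dish is empty. I'm handing the job in.

```bash
python3 -c "
from bench import robot
print(robot.job_done()); print(robot.sense()['clock'])"
```

```text
the job is handed in; nothing more can be done
None
the job is handed in; nothing more can be done
```

The wheel-lock kit is in the case with the lid shut, handed in at about 56 s on the robot's clock; no verdict was reported.

- **Key:** I drew it out by the yellow end, laid it on the shelf clear of the riser, let go and took it again by the bar. The last wrist joint then reached the end of its range (2.86 rad) over the case. I put the key back on the shelf, turned the hand half round and regripped the bar. It went yellow end first under the hood until it touched the end wall, and it lies flat in the front bay.
- **Nuts:** Only two were in the dish. The second had been knocked aside while I was placing the first, so I located it again. Both stand in the rear bay and the dish is empty.
- **Lid:** I pushed it over from behind, let it sink, then pressed near the middle of the front edge. The force read about 16 N at around 1.5 mm below shut, and up to 25 N at the bottom, which is above the stated 8 to 15 N.

**Last checks:** On drawing back, the finger felt almost nothing (0.7 N) just below the height where the uncaught lid had pushed back with 2.5 N. The gasket gap also stayed closed in the later pictures, so the catch appears to hold; I did not measure the lid angle directly. The tin, jar, gauge and dish have not visibly moved.

The side and top cameras disagreed by a few millimetres, so I used the wrist camera for the close work.

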